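# Set up the drip rail and hang the draining basket

### The arm

A 6-joint arm with a two-finger parallel gripper is mounted at the origin on the work surface. World frame = base frame: x ahead of the robot, y to its left, z up, the work surface at z = 0. Lengths are in m, angles in degrees, forces in N, time in s.
With the tool pointing down it reaches from about 0.4 to 0.825 m from the base axis. Payload 7 kg.
Tool frame: the origin (TCP) lies midway between the tips of the shut fingers; the grasp point (between the pads) lies r.grasp_offset behind it (r.grasp_offset is the distance from the TCP to the grasp point, in m); z points along the fingers, y is the direction in which the jaws open and shut (so a half turn about z gives the same grasp; the last joint's range is limited). The gripper opens to 88 mm and grips with 3 to 60 N. Pads are 19 mm wide; open, the fingers measure 130 mm over their backs; the gripper's body (78 mm by 193 mm) begins 47 mm behind the grasp point.
Start: joints at [91.507, 20.546, 0.682, 0, -70.136, -16.507], TCP at [0.175, 0.652, 0.227] pointing down, gripper open.
Joint ranges: [-176.03, 176.03], [-82.01, 121.73], [-58.28, 71.71], [-173.87, 95.51], [-174.79, -0.11], [-173.66, 173.66]. Speed limits (degrees/s): [136.94, 136.94, 172.46, 180, 180, 180].

### API

Orientations are given as [roll, pitch, yaw] about the fixed x, y, z axes, in that order (R = Rz(yaw) Ry(pitch) Rx(roll)).
In Python, from plant import status, imaging, r gives the robot as it stands.
- The arm moves only by the tool apply_moves, never from a script. Its argument "moves" is a list of rows, each a list of 6 numbers: the shift along the tool's x, y, z in units of 200 mm (1.0 is 200 mm), then the turn, a rotation vector about the tool's x, y, z in units of 90 degrees (1.0 is 90 degrees). In form: [[tx, ty, tz, rx, ry, rz], ...]. A call has 1 to 12 rows; each row is the pose to reach, as a shift and turn from the pose measured when the call began, along the tool's axes at that moment; what a row does not reach only later rows make up. A row lasts 1/8 s, in which the tool goes at most 62.5 mm and 10.7 degrees, less where a joint would pass 70% of its speed; a pose out of reach is approached as far as the arm can. A call with a number of a shift or a turn outside -1 to 1 is refused whole. A call with a gripper value outside its range is refused whole. "hand" is the closure, from -1 (fully open) to 1 (shut), set as the call begins (left out, the last holds). The fingers move at their own pace and stop on an object; "grip_force" is the grip in N (left out, the last holds). Time passes only in rows, so rows that repeat a pose let the fingers close. It gives the time, the measured TCP pose, the force and the opening at its end, in the units of the state.
- status.get_state(): the state, without advancing time (a new reading comes with each control period).
- imaging.capture(name): name is "scene" or "top"; returns (picture, depth): 400x640x3 uint8, blue, green, red; 400x640 float32, m along the optical axis (not along the pixel's ray), 0 where there is no reading.
- imaging.camera_info(name): a dict with "fx", "fy", "cx", "cy" (pixels), "k1" (the pictures are not rectified: a ray, as slopes to the right and down, at radius r is drawn at 1 + k1 r^2 times it, then the intrinsics apply), "T" (4x4, takes a point from camera to world coordinates). Camera axes: x right, y up, looking along -z (the intrinsics and any distortion apply to the point x, -y, -z); pixel columns grow to the right and rows downward; lengths in m; the calibration is good to about 2 mm. A picture is of the moment at which its call begins. camera_info takes no time and is no camera call.
- r.close_job(): hands the job in, once; it reports no verdict.
The state is a dict: "time_s": time; "joints": joint angles; "qd": joint speeds; "joint_torque": joint torques, N m; "tcp_pos": TCP position; "eef_rot": TCP orientation; "contact_force": force on the tool from outside, world axes, zero at the start; "moment": the same for the moment, N m; "gripper_width": finger opening in m.
Only numpy, scipy, OpenCV 4.12 (cv2) and the standard library are available. Lean on these libraries where they do the work, as an engineer would, in place of code of your own. Each camera call takes 0.05 s, during which the arm holds its last target.

### The job

Lay the steel bar centrally across the two cradles of the drip stand with its loop hanging down between them, let go of it, and then hang the draining basket by its hook from the bottom wire of that loop so that it hangs freely over the tray. Set both down gently: do not drop the bar or the basket and do not ram the bar into the cradles; how high the cradles are clamped is not known, so feel for it. Leave the plates and the jar where they are.

Things in the scene. Friction and masses are not known exactly. Their poses are not given: they have to be found in the camera images.
- stand: Fixed steel drip stand. Origin: centre of its underside; y runs along the gap. V cradles (45 degree sides, 35 mm wide on top, 14 mm long) at x = 0, y = +-70 mm hold a 12 mm bar along y, centred on x = 0. Both cradles are clamped at one height, different each time and not reported: the resting bar's centre line is 200 to 260 mm above the underside. The basket is brought in from its -x side.
- stand_tray (a point): Middle of the stand's tray floor, 6 mm above its underside. The tray is 140 mm (x) by 200 mm (y), rim 12 mm high. Two 12 mm posts, 280 mm tall, stand at x = +42 mm, y = +-70 mm of the stand, behind the cradles they carry; the -x side has no posts.
- block: Fixed wooden block, 60 mm along x, 90 mm along y, 40 mm high, with an 8 mm wide slot along its y axis, slot floor 12 mm above its underside, in which the bar's loop stands at the start. Origin: centre of its underside.
- bar: Round steel bar, 12 mm thick, 200 mm long along its y axis; about 180 g. Origin: middle of its centre line. A rigid rectangular loop hangs below it (-z), in the plane of the bar. At the start it stands loop down in the block's slot, its centre line 75 mm above the table and 35 mm above the block: grasp it across the middle from above and lift straight up.
- bar_loop (a point): Middle (centre line) of the loop's straight bottom wire, 60 mm below the bar's centre line. The loop is of 6 mm wire, its uprights at y = +-35 mm of the bar, so the opening is 64 mm wide and 51 mm high.
- basket: Small steel draining basket, about 160 g: a cup 72 mm across the rim and 50 mm high, a wire bail over it and, above the cup's middle, a wire hook that opens downwards, with a black grip plate on its -x side. Stands upright at the start. Origin: centre of the cup's underside; z up.
- basket_hook (a point): Where the loop wire's centre lies when hung: in the hook's bend, 116 mm above the underside on the basket's z axis. Hook of 6 mm wire in the basket's xz plane: shank at x = -14 mm, bend's upper side at z = 125, tip at x = +14 coming down to z = 101, 22 mm clear between. The tip goes through the loop towards the stand's +x, then down behind the wire.
- basket_grip (a point): Grasp point on the black upright grip plate, at x = -50 mm, z = 145 mm of the basket; fingers close along the basket's y. Plate 26 mm (x) by 12 mm (y), z from 108 to 168 mm, joined to the hook's shank by a wire at z = 112 mm.
- plates: Bystander: stack of white plates, 140 mm across, 35 mm high. Origin: centre of its underside.
- jar: Bystander: closed jar, 66 mm across, 85 mm high. Origin: centre of its underside.
Mind the look-alikes: they are no part of the job. There is more than one size of the bar; the job needs the smallest.

How it is judged:
By the outcome, as a careful person would: the job done as asked, in the order asked, and still so for the second after the job is handed in, with the robot touching nothing.
It also fails if it takes over 72 s, if anything falls off the work surface, if the arm or the gripper's body presses on something with over 40 N, if the wrist force passes 120 N, or if a joint passes its speed limit or range.

## Working session

There is one attempt and no reset: what is moved stays moved. The work goes in short steps, Python scripts to look and compute and a tool call to move; the robot and the scene stay as the last step left them, time stands still between calls to the robot, and variables do not carry over. Pictures are saved under pics/ and viewed, and the job is handed in when it is done.

Besides the shell and the picture viewer there is one more tool, called after ">>>" in YAML: its name, and indented under it one key for each argument. apply_moves: Moves the arm, as the interface text tells. Its arguments: {"type":"object","properties":{"moves":{"type":"array","items":{"type":"array","items":{"type":"number"}}},"hand":{"type":"number"},"grip_force":{"type":"number"}},"required":["moves"]}

```bash
ls; mkdir -p pics; python3 - <<'E'
from plant import status, imaging, r
import cv2,numpy as np
print(status.get_state(), r.grasp_offset)
for n in("scene","top"):
    im,d=imaging.capture(n); cv2.imwrite(f"pics/{n}0.png",im); np.savez(f"{n}0.npz",im=im,d=d)
    c=imaging.camera_info(n); print(n,c)
E
```

```text
pics
{'time_s': 0.0, 'joints': array([ 9.15100208e+01,  2.05893008e+01,  6.33069024e-01, -1.95747441e-02,
       -7.01356780e+01, -1.65067753e+01]), 'qd': array([-0.03578961,  0.02301372,  0.00233256,  0.09414116,  0.0363183 ,
       -0.01354927]), 'joint_torque': array([-5.05669523e-04, -5.82726645e+01,  2.93059945e+01,  6.99714527e+00,
        6.96104922e-03, -1.46141033e-04]), 'tcp_pos': array([0.17457035, 0.65152298, 0.22564314]), 'eef_rot': array([ 1.79906649e+02, -8.47345312e-03, -1.50034137e+01]), 'contact_force': array([-0.0943337 ,  0.24350316, -0.34627895]), 'moment': array([ 0.04098793, -0.00049197, -0.00760252]), 'gripper_width': 0.0878788053192771} 0.0188
scene {'fx': 412.3224707918948, 'fy': 412.3224707918948, 'cx': 323.3952369308083, 'cy': 195.3640369657216, 'k1': 0.00043702014114725994, 'T': array([[ 0.76009544, -0.4696643 ,  0.44907724,  1.02222813],
       [ 0.64972648,  0.56047801, -0.51353665, -0.76015611],
       [-0.01050809,  0.68211424,  0.73117012,  1.01750072],
       [ 0.        ,  0.        ,  0.        ,  1.        ]])}
top {'fx': 471.3996545773673, 'fy': 471.3996545773673, 'cx': 314.68184237928847, 'cy': 206.1989850394748, 'k1': -0.011715753357440711, 'T': array([[ 0.02627585,  0.99551418, -0.09089057,  0.33299922],
       [-0.99947031,  0.0279086 ,  0.01673961, -0.11686239],
       [ 0.01920114,  0.09040258,  0.99572019,  1.37136107],
       [ 0.        ,  0.        ,  0.        ,  1.        ]])}
```

View pics/scene0.png

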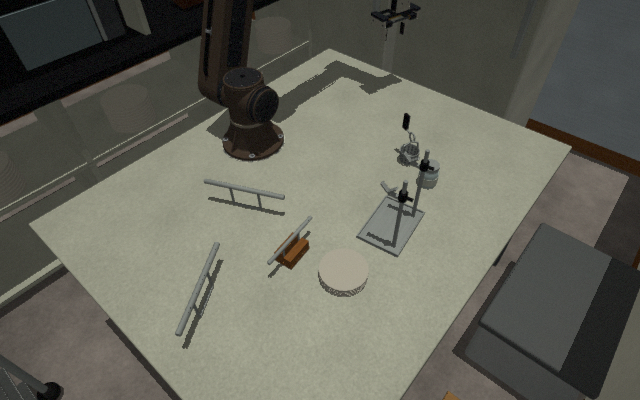

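View pics/top0.png

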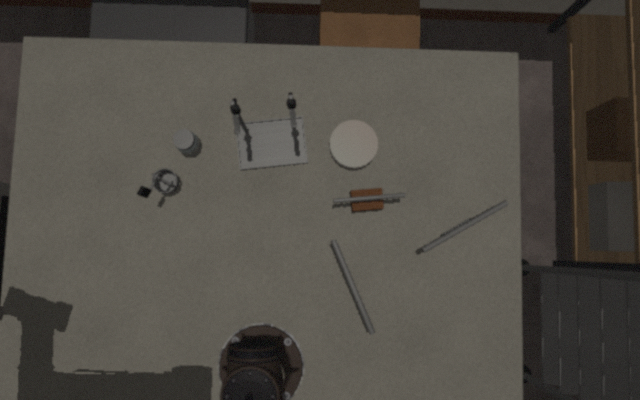

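Scene: the arm is at the back. The bar stands in the wooden block at scene (290,245) / top (368,198), with two larger look-alike bars lying around. The stand's tray is at top (272,143), the basket at top (166,182), the jar at (187,142) and the plates at (354,144). Next I'll zoom in.

```bash
cat > h.py <<'E'
import numpy as np,cv2
from plant import status, imaging, r
from scipy.spatial.transform import Rotation as R
def ray(n,u,v):
    c=imaging.camera_info(n); x=(u-c['cx'])/c['fx']; y=(v-c['cy'])/c['fy']
    rd=np.hypot(x,y); s=rd
    for _ in range(20): s=rd/(1+c['k1']*s*s)
    f=s/rd if rd>0 else 1
    T=np.array(c['T']); return T[:3,3],T[:3,:3]@np.array([x*f,-y*f,-1.])
def onz(n,u,v,z):
    o,d=ray(n,u,v); return o+d*(z-o[2])/d[2]
def dep(n,u,v,d):
    o,k=ray(n,u,v); return o+k*d
def proj(n,p):
    c=imaging.camera_info(n);T=np.array(c['T']);q=T[:3,:3].T@(np.array(p)-T[:3,3])
    x,y=q[0]/-q[2],-q[1]/-q[2]; g=1+c['k1']*(x*x+y*y)
    return np.array([c['cx']+c['fx']*x*g,c['cy']+c['fy']*y*g])
def tri(a,b):  # scene px, top px
    o1,d1=ray('scene',*a);o2,d2=ray('top',*b)
    d1=d1/np.linalg.norm(d1);d2=d2/np.linalg.norm(d2)
    A=np.stack([d1,-d2],1);s=np.linalg.lstsq(A,o2-o1,rcond=None)[0]
    p,q=o1+d1*s[0],o2+d2*s[1]; return (p+q)/2,np.linalg.norm(p-q)
def crop(im,x0,y0,w,h,k,fn):
    c=cv2.resize(im[y0:y0+h,x0:x0+w],None,fx=k,fy=k,interpolation=cv2.INTER_CUBIC)
    c=cv2.convertScaleAbs(c,alpha=1.5); 
    for i in range(0,w,10): cv2.putText(c,str(x0+i) if i%20==0 else '|',(i*k,8),0,0.3,(0,255,255),1)
    for i in range(0,h,10): cv2.putText(c,str(y0+i),(0,i*k+4),0,0.3,(0,255,0),1)
    cv2.imwrite(fn,c)
E
python3 - <<'E'
from h import *
t=np.load('top0.npz')['im'];s=np.load('scene0.npz')['im']
crop(t,130,85,190,125,4,'pics/t_l.png')
crop(t,320,110,100,110,5,'pics/t_r.png')
crop(s,350,100,100,110,5,'pics/s_r2.png')
crop(s,350,160,100,100,6,'pics/s_r.png')
crop(s,250,200,130,100,5,'pics/s_l.png')
E
```

```text
(no output)
```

View pics/t_l.png

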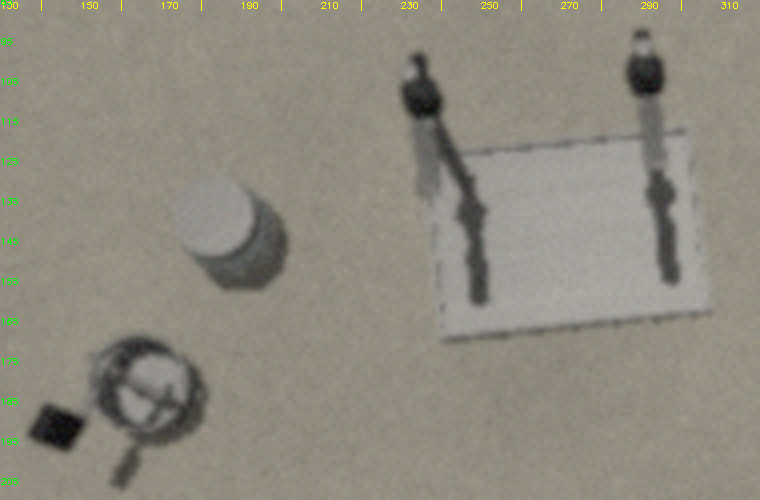

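View pics/t_r.png

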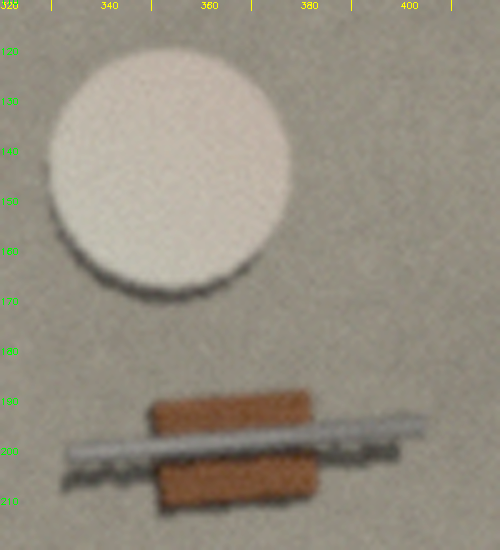

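View pics/s_r2.png

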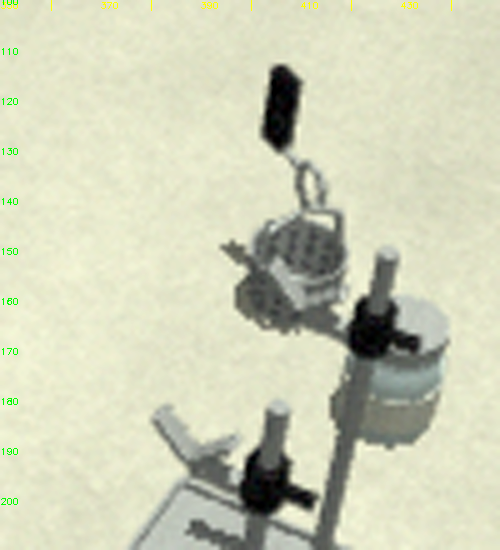

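View pics/s_r.png

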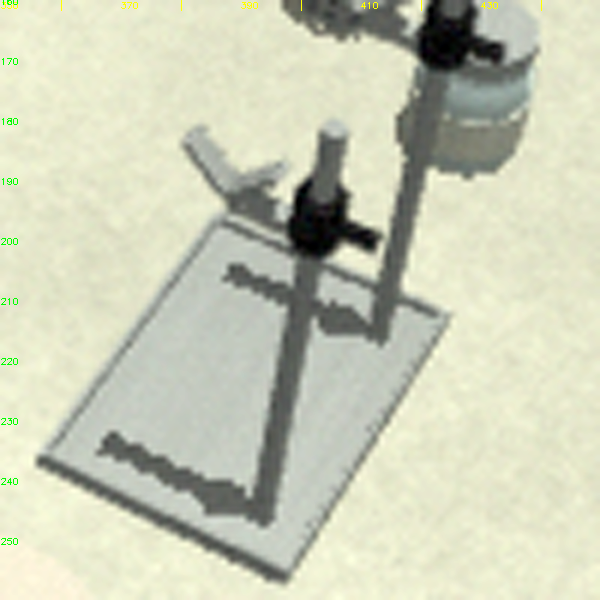

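View pics/s_l.png

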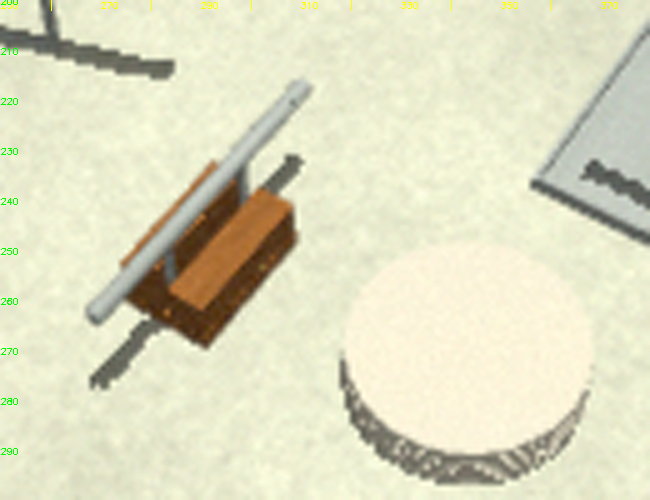

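```bash
python3 - <<'E'
from h import *
for n,(x0,y0,w,h) in (('scene',(350,100,100,110)),('top',(130,85,190,125))):
    d=np.load(n+'0.npz')['d']
    Z=np.zeros((h,w));P=np.zeros((h,w,3))
    for j in range(h):
        for i in range(w):
            if d[y0+j,x0+i]>0:
                P[j,i]=dep(n,x0+i,y0+j,d[y0+j,x0+i])
            else: P[j,i]=-1
    np.save('P_'+n,P); print(n,(d==0).sum())
    k=5 if n=='scene' else 4
    g=np.uint8(np.clip(P[...,2]/0.3,0,1)*255)
    g=cv2.applyColorMap(cv2.resize(g,None,fx=k,fy=k,interpolation=0),cv2.COLORMAP_JET)
    for i in range(0,w,20): cv2.putText(g,str(x0+i),(i*k,8),0,0.3,(255,255,255),1)
    for i in range(0,h,10): cv2.putText(g,str(y0+i),(0,i*k+4),0,0.3,(255,255,255),1)
    cv2.imwrite(f'pics/z_{n}.png',g)
E
```

```text
Traceback (most recent call last):
  File "h.py", line 13, in dep
    o,k=ray(n,u,v); return o+k*d
        ~~~^^^^^^^
  File "h.py", line 5, in ray
    c=imaging.camera_info(n); x=(u-c['cx'])/c['fx']; y=(v-c['cy'])/c['fy']
ValueError: time passes only in moves, steps and waits
```

```bash
python3 - <<'E'
s=open('h.py').read()
s=s.replace("def ray(","_C={}\ndef ci(n):\n    if n not in _C: _C[n]=imaging.camera_info(n)\n    return _C[n]\ndef ray(",1).replace("c=imaging.camera_info(n)","c=ci(n)")
s=s.replace("_C[n]=ci(n)","_C[n]=imaging.camera_info(n)")
open('h.py','w').write(s)
E
cat > zz.py <<'E'
from h import *
def run(pref,regs):
  for n,(x0,y0,w,h) in regs:
    d=np.load(pref.format(n))['d']
    P=np.full((h,w,3),-1.)
    for j in range(h):
        for i in range(w):
            if d[y0+j,x0+i]>0: P[j,i]=dep(n,x0+i,y0+j,d[y0+j,x0+i])
    np.save('P_'+n,P); print(n,(d==0).sum())
    k=5 if n=='scene' else 4
    g=np.uint8(np.clip(P[...,2]/0.3,0,1)*255)
    g=cv2.applyColorMap(cv2.resize(g,None,fx=k,fy=k,interpolation=0),cv2.COLORMAP_JET)
    for i in range(0,w,20): cv2.putText(g,str(x0+i),(i*k,8),0,0.3,(255,255,255),1)
    for i in range(0,h,10): cv2.putText(g,str(y0+i),(0,i*k+4),0,0.3,(255,255,255),1)
    cv2.imwrite(f'pics/z_{n}.png',g)
E
python3 - <<'E'
import zz
zz.run('{}0.npz',(('scene',(350,100,100,110)),('top',(130,85,190,125))))
from h import *
print(status.get_state()['time_s'])
E
```

```text
scene 1045
top 1009
0.1
```

View pics/z_scene.png

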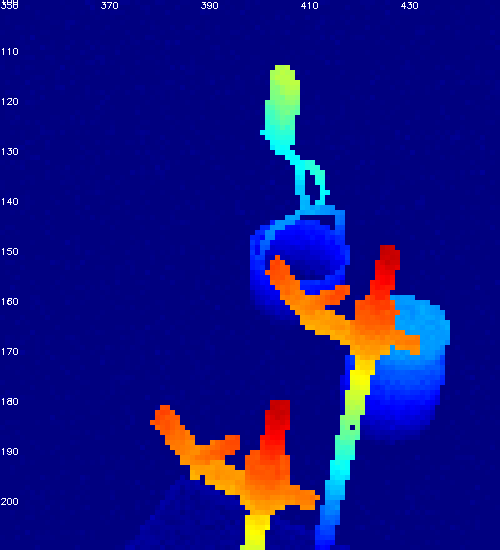

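View pics/z_top.png

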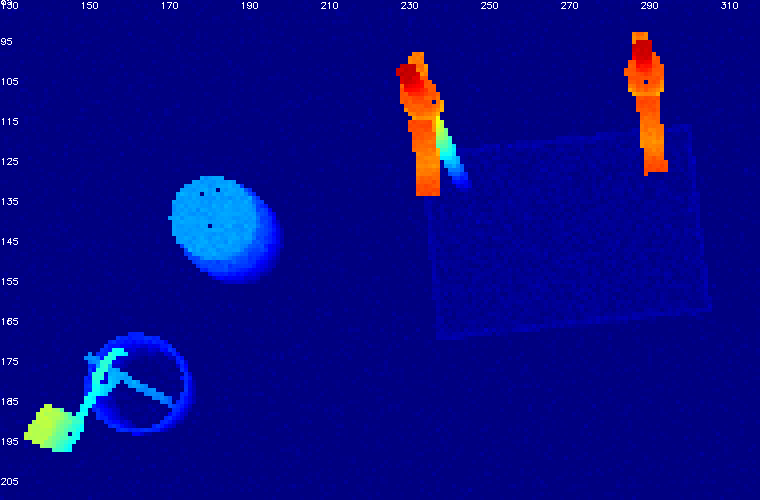

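```bash
python3 - <<'E'
from h import *
t=np.load('top0.npz');s=np.load('scene0.npz')
def cloud(n,d):
    v,u=np.nonzero(d>0); c=ci(n)
    x=(u-c['cx'])/c['fx'];y=(v-c['cy'])/c['fy'];f=1/(1+c['k1']*(x*x+y*y))
    p=np.stack([x*f,-y*f,-np.ones(len(u))],1)*d[v,u][:,None]
    T=np.array(c['T']); P=np.full(d.shape+(3,),-9.);P[v,u]=p@T[:3,:3].T+T[:3,3];return P
PT=cloud('top',t['d']);PS=cloud('scene',s['d'])
np.savez('clouds.npz',PT=PT,PS=PS)
# table plane level
for nm,P in(('t',PT),('s',PS)):
    # bar
    X=P.reshape(-1,3)
    m=(X[:,2]>0.066)&(X[:,2]<0.1)&(abs(X[:,0]-0.45)<.2)&(X[:,1]<0)&(X[:,1]>-0.4)
    print(nm,'table z',np.median(X[(abs(X[:,2])<.01)&(X[:,0]>.4)&(X[:,0]<.9)&(abs(X[:,1])<.3)][:,2]),'bar pts',m.sum())
    Y=X[m]
    r_=cv2.minAreaRect((Y[:,:2]*1000).astype(np.float32));print(r_, Y[:,2].max(),Y.mean(0))
    print(cv2.boxPoints(r_))
E
```

```text
t table z -0.00018441946588287905 bar pts 576
((409.7439880371094, -246.37030029296875), (162.83261108398438, 288.8145751953125), 59.78804016113281) 0.09915721973463576 [ 0.39695342 -0.25300853  0.08460042]
[[ 243.98285  -244.06201 ]
 [ 493.56766  -389.39362 ]
 [ 575.5051   -248.67859 ]
 [ 325.92032  -103.346985]]
s table z -0.0003875829958120969 bar pts 476
((412.1927185058594, -248.12303161621094), (164.3325653076172, 287.1083984375), 60.013057708740234) 0.09739162308595406 [ 0.40778624 -0.261419    0.08327043]
[[ 246.78784 -247.54172]
 [ 495.4637  -391.03925]
 [ 577.5976  -248.70435]
 [ 328.92172 -105.20682]]
```

```bash
python3 - <<'E'
from h import *
z=np.load('clouds.npz');PT,PS=z['PT'],z['PS']
print('approx bar c',onz('top',369,199,.075))
def sub(P,c,rad,z0,z1):
    X=P.reshape(-1,3);m=(np.hypot(X[:,0]-c[0],X[:,1]-c[1])<rad)&(X[:,2]>z0)&(X[:,2]<z1);return X[m]
c=onz('top',369,199,.075)
for nm,P in(('t',PT),('s',PS)):
    Y=sub(P,c,.13,.06,.095)
    q=Y[:,:2].mean(0);_,_,V=np.linalg.svd(Y[:,:2]-q);d=V[0]*np.sign(V[0][1]);a=(Y[:,:2]-q)@d
    lo,hi=np.percentile(a,[0.5,99.5]);mid=q+d*(a.min()+a.max())/2
    print(nm,len(Y),'mid',mid,'len',a.max()-a.min(),'yaw of y axis',np.degrees(np.arctan2(-d[0],d[1])),Y[:,2].max(), np.percentile(Y[:,2],50))
    # block top
    B=sub(P,c,.08,.034,.046);r_=cv2.minAreaRect((B[:,:2]*1000).astype(np.float32));print('block',r_,np.median(B[:,2]))
# stand tray
c=onz('top',272,143,.006);print('tray c',c)
for nm,P in(('t',PT),('s',PS)):
    Y=sub(P,c,.15,.004,.014);r_=cv2.minAreaRect((Y[:,:2]*1000).astype(np.float32));print(nm,'tray',len(Y),r_)
    F=sub(P,c,.03,-.01,.03);print('floor z',np.median(F[:,2]))
    K=sub(P,c,.2,.19,.32);print('posts/cradles',len(K),K[:,2].max())
E
```

```text
approx bar c [ 0.47558619 -0.28868403  0.075     ]
t 307 mid [ 0.47865377 -0.28760688] len 0.19994277666295016 yaw of y axis 6.392709235500874 0.08829783996142515 0.07879795391408195
block ((478.8720397949219, -287.1922912597656), (59.611907958984375, 90.85550689697266), 6.995725154876709) 0.03914649167966422
s 275 mid [ 0.48299309 -0.28689301] len 0.20137328055683382 yaw of y axis 6.34122968623934 0.08583383156203805 0.07911319667764782
block ((481.41949462890625, -288.364501953125), (61.02507019042969, 90.69031524658203), 5.332173824310303) 0.03908460430125077
tray c [ 0.64064402 -0.00943639  0.006     ]
t tray 2429 ((635.5790405273438, -9.661911010742188), (289.85479736328125, 287.9190979003906), 58.33224105834961)
floor z 0.005662640460821988
posts/cradles 473 0.28361360154428517
s tray 1695 ((645.8887329101562, 1.415985107421875), (268.925537109375, 280.65435791015625), 62.00248336791992)
floor z 0.005536726828028304
posts/cradles 637 0.2824324441287487
```

```bash
python3 - <<'E'
from h import *
z=np.load('clouds.npz');PT,PS=z['PT'],z['PS']
c=np.array([.640,-.009])
def fit(nm,P):
    Z=P[...,2];X=P[...,0];Y=P[...,1]
    # outline: pixels with median z>~.003 connected comp
    zm=cv2.medianBlur(Z.astype(np.float32),3)
    m=((zm>0.0045)&(zm<.02)&(np.hypot(X-c[0],Y-c[1])<.15)).astype(np.uint8)
    n,l,st,_=cv2.connectedComponentsWithStats(m,connectivity=4);k=1+np.argmax(st[1:,4]);m=l==k
    Q=P[m];r_=cv2.minAreaRect((Q[:,:2]*1000).astype(np.float32));print(nm,r_,m.sum())
    m2=m.copy();Q=P[(l==k)&(Z>.0095)];r_=cv2.minAreaRect((Q[:,:2]*1000).astype(np.float32));print(nm,'rim',r_,len(Q))
fit('t',PT);fit('s',PS)
# posts and cradles
for nm,P in(('t',PT),('s',PS)):
    Z=P[...,2]
    m=((Z>.15)&(np.hypot(P[...,0]-c[0],P[...,1]-c[1])<.2)).astype(np.uint8)
    n,l,st,_=cv2.connectedComponentsWithStats(m,connectivity=8)
    for k in range(1,n):
        if st[k,4]<40: continue
        Q=P[l==k]; T=Q[Q[:,2]>.255]; print(nm,k,st[k],'post top',T.mean(0) if len(T) else None,'zmax',Q[:,2].max(),len(T))
        # profile along -x dir
        R_=Q[(Q[:,0]<Q[:,0].max()-.0)]
        b=np.argsort(Q[:,0])[::6]
        print(np.round(Q[b]*1000).astype(int).tolist())
E
```

```text
t ((644.1215209960938, -4.715766906738281), (148.43821716308594, 204.66473388671875), 7.502441883087158) 2551
t rim ((640.6922607421875, -6.31964111328125), (142.255615234375, 200.08412170410156), 7.842299461364746) 431
s ((642.5357666015625, 0.2425537109375), (141.3390655517578, 218.74240112304688), 8.241470336914062) 1872
s rim ((644.0863037109375, -7.44415283203125), (140.52264404296875, 203.40237426757812), 7.749979019165039) 259
t 1 [286  93  11  36 224] post top [ 0.69093411 -0.06998994  0.27289216] zmax 0.2807447009991282 33
[[626, -73, 241], [629, -78, 240], [632, -85, 240], [635, -75, 237], [641, -72, 234], [645, -72, 228], [648, -79, 225], [652, -79, 222], [654, -69, 224], [655, -82, 229], [657, -79, 229], [659, -77, 231], [662, -69, 230], [664, -74, 232], [666, -79, 234], [668, -79, 237], [670, -69, 244], [673, -79, 237], [675, -76, 239], [682, -76, 225], [683, -69, 236], [684, -76, 242], [685, -74, 239], [686, -64, 241], [687, -69, 239], [687, -73, 239], [688, -80, 221], [688, -69, 242], [689, -66, 241], [690, -64, 238], [691, -70, 280], [692, -64, 262], [693, -76, 238], 
[... 2402 characters left out ...]
7], [684, -73, 237], [687, -79, 220], [688, -79, 233], [690, -73, 170], [691, -75, 239], [692, -75, 168], [692, -76, 190], [693, -76, 162], [693, -77, 168], [694, -75, 237], [694, -75, 195], [695, -77, 258], [695, -83, 222], [696, -78, 178], [696, -79, 238], [697, -75, 280], [697, -77, 267], [697, -76, 178], [698, -74, 189], [698, -76, 238], [698, -75, 252], [699, -73, 155], [699, -76, 250], [699, -71, 162], [700, -79, 237], [700, -72, 247], [700, -70, 274], [700, -71, 159], [701, -71, 196], [701, -70, 250], [702, -81, 232], [702, -78, 234], [704, -77, 223], [704, -68, 239], [706, -74, 237], [706, -74, 214], [707, -73, 222], [711, -70, 222], [716, -68, 228], [719, -71, 221], [723, -68, 221]]
```

```bash
python3 - <<'E'
from h import *
z=np.load('clouds.npz');t=np.load('top0.npz');s=np.load('scene0.npz')
c0=onz('top',163,181,.05);print('approx basket',c0)
for nm,P,im in(('t',z['PT'],t['im']),('s',z['PS'],s['im'])):
    D=np.hypot(P[...,0]-c0[0],P[...,1]-c0[1])
    blk=(im.max(2)<40)&(P[...,2]>.1)&(D<.13)
    Q=P[blk];print(nm,'plate',len(Q),'ctr',(Q.max(0)+Q.min(0))/2,'mean',Q.mean(0),'z',Q[:,2].min(),Q[:,2].max())
    T=Q[Q[:,2]>.155];print('  top face',len(T),T.mean(0),cv2.minAreaRect((T[:,:2]*1000).astype(np.float32)) if len(T)>4 else '')
    m=(D<.06)&(P[...,2]>.04)&(P[...,2]<.054);Q=P[m]
    A=np.c_[2*Q[:,:2],np.ones(len(Q))];
    for _ in range(5):
        sol=np.linalg.lstsq(A,(Q[:,:2]**2).sum(1),rcond=None)[0];rad=np.sqrt(sol[2]+sol[:2]@sol[:2])
        e=abs(np.hypot(*(Q[:,:2]-sol[:2]).T)-rad);k=e<.006;Q,A=Q[k],A[k]
    print('  rim circle',sol[:2],rad,len(Q))
    m=(D<.09)&(P[...,2]>.085)&(P[...,2]<.135)&~blk;Q=P[m];print('  hook',np.round(Q[np.argsort(Q[:,0])][::5]*1000).astype(int).tolist())
E
```

```text
approx basket [0.51284546 0.28966401 0.05      ]
t plate 84 ctr [0.48286548 0.30331649 0.13640832] mean [0.47044878 0.30677642 0.14784759] z 0.10113546693489073 0.1716811817530901
  top face 35 [0.47047912 0.30816563 0.16527074] ((470.6719665527344, 308.33648681640625), (10.139030456542969, 20.377273559570312), 58.67629623413086)
  rim circle [0.51444331 0.28804582] 0.03382147213346693 119
  hook [[458, 314, 134], [465, 307, 116], [482, 305, 134], [487, 302, 111], [493, 302, 113], [498, 296, 115], [500, 293, 116], [503, 296, 115], [506, 293, 100], [508, 278, 87], [510, 288, 90], [512, 292, 95], [513, 286, 124], [515, 286, 91], [518, 289, 125], [521, 286, 125], [525, 283, 119], [528, 282, 114]]
s plate 81 ctr [0.47284019 0.30766109 0.1408164 ] mean [0.47511314 0.30546314 0.14378889] z 0.112855151227235 0.168777658128483
  top face 25 [0.47527759 0.30662383 0.16362419] ((473.16888427734375, 308.20379638671875), (11.304794311523438, 27.570220947265625), 51.02499008178711)
  rim circle [0.51817388 0.28631936] 0.0335917329629095 78
  hook [[461, 312, 112], [486, 308, 126], [488, 303, 134], [495, 297, 111], [503, 293, 105], [508, 293, 102], [511, 289, 97], [514, 274, 87], [517, 284, 126], [520, 285, 87], [525, 280, 119], [529, 278, 105]]
```

```bash
cat >> h.py <<'E'
def mv(p,yaw=None,st=None,rpy=None):
    st=st or status.get_state(); R0=R.from_euler('xyz',st['eef_rot'],degrees=True)
    t=R0.inv().apply(np.array(p)-st['tcp_pos'])/0.2
    R1=R.from_euler('xyz',rpy if rpy is not None else [180,0,yaw],degrees=True) 
    w=np.degrees((R0.inv()*R1).as_rotvec())/90
    n=max(np.ceil(np.linalg.norm(t)*200/62.5),np.ceil(np.linalg.norm(w)*90/10.7))
    print('row',np.round(t,3).tolist()+np.round(w,3).tolist(),'min rows',n,'| at',np.round(st['tcp_pos'],4),np.round(st['eef_rot'],2))
E
python3 -c "
from h import *
mv([.37,.46,.27],-15)"
```

```text
row [1.192, 0.673, -0.22, 0.001, -0.0, -0.0] min rows 5.0 | at [0.1746 0.6516 0.2257] [ 1.7991e+02 -1.0000e-02 -1.5010e+01]
```

>>> apply_moves:
  moves:
    - [0.3,0.17,-0.08,0,0,0]
    - [0.6,0.35,-0.15,0,0,0.05]
    - [0.95,0.55,-0.2,0,0,0.2]
    - [0.95,0.55,-0.2,0,0,0.2]
    - [0.95,0.55,-0.2,0,0,0.2]
  hand: -1

```text
time_s: 0.72
tcp_pos: [0.3313, 0.4944, 0.2665]
eef_rot: [180.0, -0.0, -33.2]
contact_force: [-0.3, -0.4, 0.3]
gripper_width: 0.0878
```

```bash
python3 -c "
from h import *
mv([.45,.32,.27],-45)"
```

```text
row [0.974, 0.405, -0.017, 0.0, -0.0, 0.131] min rows 4.0 | at [0.3313 0.4944 0.2665] [ 1.7996e+02 -2.0000e-02 -3.3200e+01]
```

>>> apply_moves:
  moves:
    - [0.32,0.14,0,0,0,0.05]
    - [0.64,0.27,0,0,0,0.1]
    - [0.97,0.4,0,0,0,0.13]
    - [0.97,0.4,0,0,0,0.13]

```text
time_s: 1.23
tcp_pos: [0.4506, 0.3193, 0.2664]
eef_rot: [179.9, -0.0, -45.0]
contact_force: [-0.1, 0.7, 1.3]
gripper_width: 0.0876
```

```bash
python3 -c "
from h import *
mv([.47,.12,.27],-60)"
```

```text
row [0.774, 0.636, -0.017, 0.001, -0.0, 0.167] min rows 4.0 | at [0.4506 0.3193 0.2664] [ 1.7993e+02 -4.0000e-02 -4.5000e+01]
```

>>> apply_moves:
  moves:
    - [0.24,0.2,0,0,0,0.05]
    - [0.48,0.4,0,0,0,0.1]
    - [0.77,0.64,0,0,0,0.17]
    - [0.77,0.64,0,0,0,0.17]

```text
time_s: 1.72
tcp_pos: [0.4685, 0.1177, 0.2665]
eef_rot: [179.9, -0.0, -60.5]
contact_force: [-0.4, 1.0, -0.2]
gripper_width: 0.0878
```

```bash
python3 -c "
from h import *
mv([.475,-.07,.27],-75)"
```

```text
row [0.833, 0.434, -0.016, 0.001, -0.001, 0.161] min rows 4.0 | at [0.4685 0.1177 0.2665] [ 1.7992e+02 -5.0000e-02 -6.0470e+01]
```

>>> apply_moves:
  moves:
    - [0.27,0.14,0,0,0,0.05]
    - [0.54,0.28,0,0,0,0.1]
    - [0.83,0.43,0,0,0,0.16]
    - [0.83,0.43,0,0,0,0.16]

```text
time_s: 2.22
tcp_pos: [0.4754, -0.0716, 0.2663]
eef_rot: [179.9, -0.1, -75.1]
contact_force: [0.0, -0.1, 0.1]
gripper_width: 0.0877
```

```bash
python3 -c "
from h import *
mv([.48,-.25,.22],-83.7)"
```

```text
row [0.867, 0.206, 0.233, 0.001, -0.001, 0.095] min rows 3.0 | at [ 0.4754 -0.0716  0.2663] [ 1.7988e+02 -7.0000e-02 -7.5120e+01]
```

>>> apply_moves:
  moves:
    - [0.29,0.07,0.05,0,0,0.04]
    - [0.58,0.14,0.1,0,0,0.07]
    - [0.87,0.21,0.23,0,0,0.095]
    - [0.87,0.21,0.23,0,0,0.095]

```text
time_s: 2.72
tcp_pos: [0.4786, -0.2521, 0.2176]
eef_rot: [179.6, 0.0, -83.8]
contact_force: [-1.8, 0.7, -0.2]
gripper_width: 0.0876
```

```bash
python3 -c "
from h import *
mv([.4805,-.2875,.13],-83.7)
mv([.4805,-.2875,.058],-83.7)"
```

```text
row [0.177, 0.007, 0.438, 0.004, 0.0, -0.001] min rows 2.0 | at [ 0.4786 -0.2521  0.2176] [ 1.7962e+02  1.0000e-02 -8.3800e+01]
row [0.177, 0.005, 0.798, 0.004, 0.0, -0.001] min rows 3.0 | at [ 0.4786 -0.2521  0.2176] [ 1.7962e+02  1.0000e-02 -8.3800e+01]
```

>>> apply_moves:
  moves:
    - [0.177,0.007,0.15,0,0,0]
    - [0.177,0.007,0.4,0,0,0]
    - [0.177,0.006,0.55,0,0,0]
    - [0.177,0.006,0.68,0,0,0]
    - [0.177,0.005,0.75,0,0,0]
    - [0.177,0.005,0.795,0,0,0]
    - [0.177,0.005,0.795,0,0,0]

```text
time_s: 3.6
tcp_pos: [0.4808, -0.2871, 0.0587]
eef_rot: [179.6, 0.0, -83.8]
contact_force: [-0.9, -0.3, 0.9]
gripper_width: 0.0873
```

```bash
python3 -c "
from h import *
mv([.4805,-.2875,.057],-83.7)
t,d=imaging.capture('scene');crop(t,230,180,130,110,5,'pics/g1.png')"
```

```text
row [0.002, 0.002, 0.008, 0.004, 0.0, -0.001] min rows 1.0 | at [ 0.4808 -0.2871  0.0587] [ 1.7962e+02  1.0000e-02 -8.3750e+01]
```

View pics/g1.png

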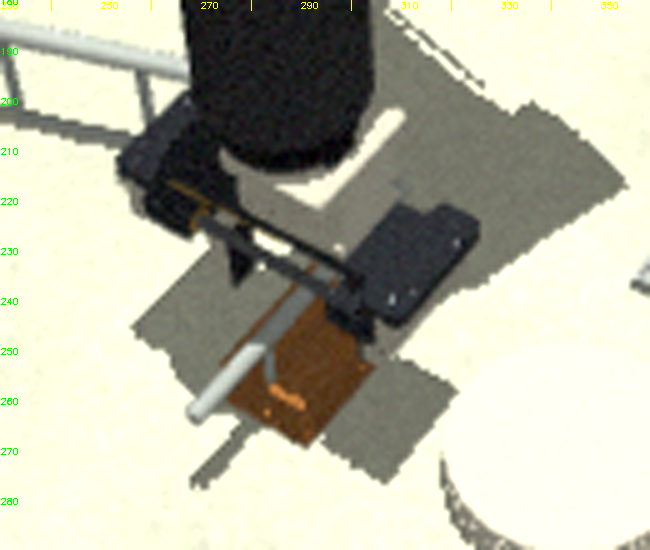

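The open fingers straddle the bar's middle at scene (285,245), with the left finger at (240,265) and the right at (300,240). Next I'll close on it.

>>> apply_moves:
  moves:
    - [0.002,0.002,0.007,0.004,0,0]
    - [0.002,0.002,0.007,0.004,0,0]
    - [0.002,0.002,0.007,0.004,0,0]
    - [0.002,0.002,0.007,0.004,0,0]
    - [0.002,0.002,0.007,0.004,0,0]
    - [0.002,0.002,0.007,0.004,0,0]
    - [0.002,0.002,0.007,0.004,0,0]
    - [0.002,0.002,0.007,0.004,0,0]
  hand: 1
  grip_force: 30

```text
time_s: 4.65
tcp_pos: [0.4807, -0.2878, 0.0578]
eef_rot: [-180.0, -0.0, -83.8]
contact_force: [-0.4, 0.7, -0.4]
gripper_width: 0.0129
```

```bash
python3 -c "
from h import *
mv([.481,-.287,.2],-83.7)"
```

```text
row [-0.003, -0.002, -0.711, -0.0, -0.0, -0.001] min rows 3.0 | at [ 0.4807 -0.2878  0.0578] [-1.7998e+02 -1.0000e-02 -8.3760e+01]
```

>>> apply_moves:
  moves:
    - [0,0,0,0,0,0]
    - [0,0,-0.05,0,0,0]
    - [0,0,-0.15,0,0,0]
    - [0,0,-0.3,0,0,0]
    - [0,0,-0.5,0,0,0]
    - [0,0,-0.7,0,0,0]
    - [0,0,-0.9,0,0,0]
    - [0,0,-1,0,0,0]

```text
time_s: 5.65
tcp_pos: [0.481, -0.2879, 0.2609]
eef_rot: [-179.8, -0.1, -83.8]
contact_force: [-0.7, -0.2, -2.3]
gripper_width: 0.0112
```

```bash
python3 -c "
from h import *
mv([.47,-.1,.30],-82.2)
t,d=imaging.capture('scene');crop(t,200,80,200,150,4,'pics/g2.png');np.savez('scene1.npz',im=t,d=d)
t,d=imaging.capture('top');crop(t,300,150,130,110,5,'pics/g2t.png');np.savez('top1.npz',im=t,d=d)"
```

```text
row [-0.94, -0.048, -0.197, -0.002, -0.001, -0.017] min rows 4.0 | at [ 0.481  -0.2879  0.2609] [-1.798e+02 -8.000e-02 -8.375e+01]
```

View pics/g2.png

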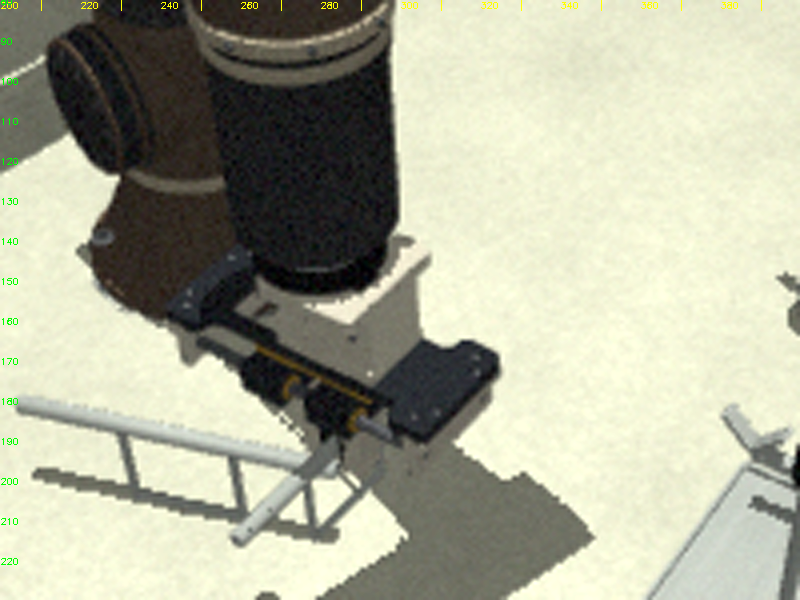

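View pics/g2t.png

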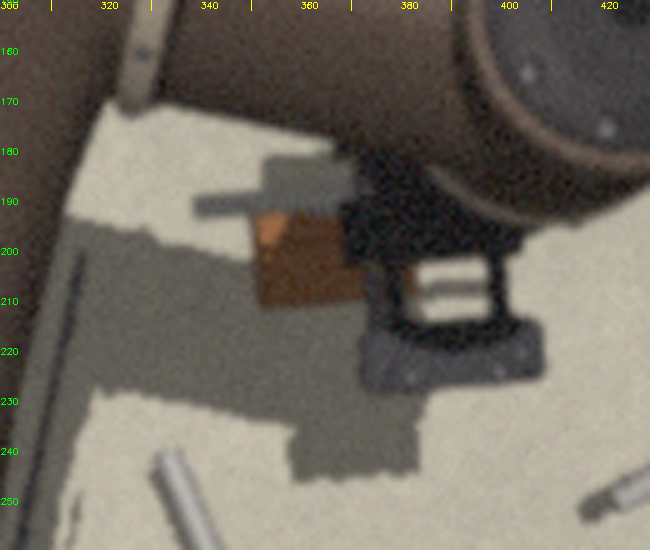

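The bar is held: scene (260,213) is its near end, and its loop hangs down at (285,205). The block is empty. Next I'll measure how the bar sits in the grip.

```bash
cat >> h.py <<'E'
def cloud(n,d):
    v,u=np.nonzero(d>0); c=ci(n)
    x=(u-c['cx'])/c['fx'];y=(v-c['cy'])/c['fy'];f=1/(1+c['k1']*(x*x+y*y))
    p=np.stack([x*f,-y*f,-np.ones(len(u))],1)*d[v,u][:,None]
    T=np.array(c['T']); P=np.full(d.shape+(3,),-9.);P[v,u]=p@T[:3,:3].T+T[:3,3];return P
E
python3 - <<'E'
from h import *
s=np.load('scene1.npz');P=cloud('scene',s['d'])
st=status.get_state();R0=R.from_euler('xyz',st['eef_rot'],degrees=True)
Q=R0.inv().apply(P.reshape(-1,3)-st['tcp_pos']).reshape(P.shape)*1000
Q[...,2]+=18.8  # grasp frame; x tool along bar
reg=np.zeros(P.shape[:2],bool);reg[170:225,250:305]=1
m=reg&(abs(Q[...,1])<15)&(abs(Q[...,2])<14)&(abs(Q[...,0])<130)
A=Q[m];print('bar pts',len(A),'x range',A[:,0].min(),A[:,0].max());
k=A[A[:,0]>20];print('ends', np.sort(k[:,0])[-8:])
B=k; print('fit y,z vs x',np.polyfit(B[:,0],B[:,1],1),np.polyfit(B[:,0],B[:,2],1))
m=reg&(abs(Q[...,1])<15)&(Q[...,2]>20)&(Q[...,2]<75)&(abs(Q[...,0])<60);A=Q[m]
print('loop',np.round(A[np.argsort(A[:,2])][::6]).astype(int).tolist())
E
```

```text
bar pts 218 x range 1.569704599034048 100.12157149394974
ends [ 98.21157429  98.70205139  98.71738537  98.94595996  99.40891126
  99.46199568  99.65117991 100.12157149]
fit y,z vs x [-6.94319388e-04 -2.32439443e+00] [ 0.00432687 -1.54092206]
loop [[35, -2, 21], [33, -2, 31], [37, -1, 35], [-35, -2, 43], [-35, -2, 50], [36, -2, 54], [-19, 0, 57], [-13, -2, 58], [36, -1, 59], [28, -1, 59], [15, 0, 60], [17, -2, 60], [21, -2, 61], [4, -1, 62], [22, -2, 64]]
```

```bash
python3 -c "
from h import *
mv([.49,-.1,.285],-82.2)"
```

```text
row [-0.93, -0.145, -0.122, -0.003, -0.001, -0.017] min rows 4.0 | at [ 0.4815 -0.2881  0.2608] [-1.7972e+02 -1.2000e-01 -8.3750e+01]
```

>>> apply_moves:
  moves:
    - [-0.1,-0.01,-0.1,-0.002,0,-0.01]
    - [-0.3,-0.04,-0.12,-0.003,0,-0.017]
    - [-0.55,-0.08,-0.12,-0.003,0,-0.017]
    - [-0.78,-0.12,-0.12,-0.003,0,-0.017]
    - [-0.93,-0.145,-0.12,-0.003,0,-0.017]
    - [-0.93,-0.145,-0.12,-0.003,0,-0.017]

```text
time_s: 6.5
tcp_pos: [0.4894, -0.0982, 0.2835]
eef_rot: [179.9, -0.1, -82.1]
contact_force: [-1.1, -1.1, -1.8]
gripper_width: 0.011
```

```bash
python3 -c "
from h import *
mv([.523,-.023,.285],-82.2)
mv([.642,-.0067,.285],-82.2)"
```

```text
row [-0.349, -0.218, -0.008, 0.001, -0.001, 0.001] min rows 2.0 | at [ 0.4894 -0.0982  0.2835] [ 1.7992e+02 -9.0000e-02 -8.2070e+01]
row [-0.348, -0.819, -0.009, 0.001, -0.001, 0.001] min rows 3.0 | at [ 0.4894 -0.0982  0.2835] [ 1.7992e+02 -9.0000e-02 -8.2070e+01]
```

>>> apply_moves:
  moves:
    - [-0.12,-0.07,-0.008,0,-0.001,0]
    - [-0.26,-0.16,-0.008,0,-0.001,0]
    - [-0.348,-0.28,-0.008,0,-0.001,0]
    - [-0.348,-0.42,-0.008,0,-0.001,0]
    - [-0.348,-0.58,-0.008,0,-0.001,0]
    - [-0.348,-0.72,-0.008,0,-0.001,0]
    - [-0.348,-0.8,-0.008,0,-0.001,0]
    - [-0.348,-0.819,-0.008,0,-0.001,0]
    - [-0.348,-0.819,-0.008,0,-0.001,0]

```text
time_s: 7.62
tcp_pos: [0.6415, -0.0069, 0.2845]
eef_rot: [179.9, 0.0, -82.1]
contact_force: [0.3, 0.6, -1.7]
gripper_width: 0.011
```

```bash
python3 -c "
from h import *
mv([.642,-.0067,.245],-82.2)
for n in('scene','top'):
    t,d=imaging.capture(n);np.savez(n+'2.npz',im=t,d=d)
    crop(t,*((330,100,120,110,5) if n=='scene' else (215,80,110,100,5)),'pics/p_%s.png'%n)
"
```

```text
row [-0.001, -0.003, 0.198, 0.001, 0.0, 0.001] min rows 1.0 | at [ 0.6415 -0.0069  0.2845] [179.88   0.   -82.08]
```

View pics/p_scene.png

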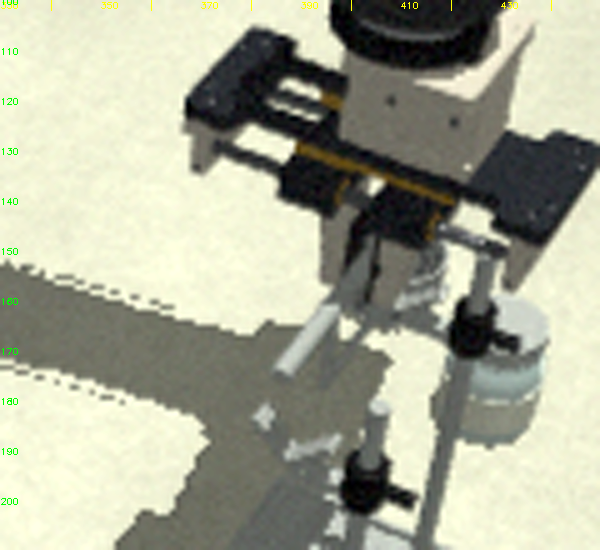

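View pics/p_top.png

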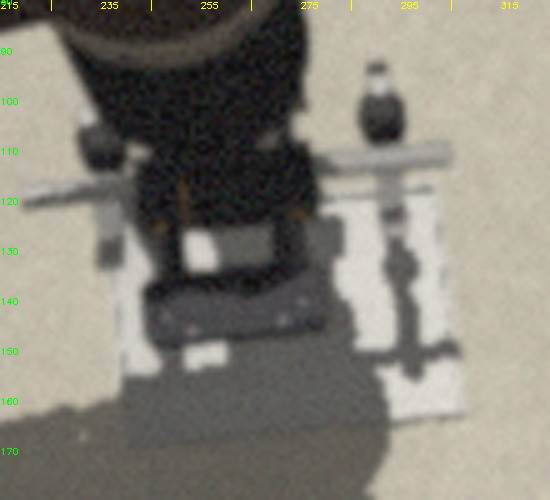

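The bar sits above and parallel to the cradles: near end at scene (387,173), cradle V at (385,190), and in the top view the bar crosses both arms. V-line fits put the vertex near z=0.222, so I expect contact at a TCP height of about 0.212. Next I'll descend to just above that, then feel for it.

>>> apply_moves:
  moves:
    - [0,-0.003,0.05,0.001,0,0]
    - [0,-0.004,0.13,0.001,0,0]
    - [0,-0.004,0.2,0.001,0,0]
    - [0,-0.004,0.24,0.001,0,0]
    - [0,-0.004,0.26,0.001,0,0]
    - [0,-0.004,0.26,0.001,0,0]

```text
time_s: 8.48
tcp_pos: [0.6422, -0.0068, 0.233]
eef_rot: [-180.0, 0.0, -82.1]
contact_force: [0.3, -0.3, -2.1]
gripper_width: 0.0108
```

>>> apply_moves:
  moves:
    - [0,0,0.01,0,0,0]
    - [0,0,0.02,0,0,0]
    - [0,0,0.03,0,0,0]
    - [0,0,0.04,0,0,0]

```text
time_s: 8.98
tcp_pos: [0.6421, -0.0068, 0.2249]
eef_rot: [-180.0, 0.0, -82.1]
contact_force: [0.1, 0.9, -2.0]
gripper_width: 0.0113
```

>>> apply_moves:
  moves:
    - [0,0,0.01,0,0,0]
    - [0,0,0.02,0,0,0]

```text
time_s: 9.22
tcp_pos: [0.6421, -0.0067, 0.2207]
eef_rot: [-180.0, 0.0, -82.1]
contact_force: [0.4, 0.0, -2.0]
gripper_width: 0.0112
```

>>> apply_moves:
  moves:
    - [0,0,0.005,0,0,0]
    - [0,0,0.01,0,0,0]

```text
time_s: 9.48
tcp_pos: [0.6422, -0.0068, 0.2187]
eef_rot: [-180.0, 0.0, -82.1]
contact_force: [-0.3, -0.6, -2.6]
gripper_width: 0.011
```

>>> apply_moves:
  moves:
    - [0,0,0.005,0,0,0]
    - [0,0,0.01,0,0,0]

```text
time_s: 9.72
tcp_pos: [0.6422, -0.0068, 0.2166]
eef_rot: [-180.0, -0.0, -82.1]
contact_force: [-0.0, -0.8, -2.1]
gripper_width: 0.0111
```

>>> apply_moves:
  moves:
    - [0,0,0.004,0,0,0]
    - [0,0,0.008,0,0,0]

```text
time_s: 9.98
tcp_pos: [0.6422, -0.0068, 0.215]
eef_rot: [-180.0, 0.0, -82.1]
contact_force: [0.3, -0.1, -1.1]
gripper_width: 0.011
```

>>> apply_moves:
  moves:
    - [0,0,0.003,0,0,0]
    - [0,0,0.006,0,0,0]

```text
time_s: 10.22
tcp_pos: [0.6427, -0.0067, 0.2144]
eef_rot: [-179.9, -0.0, -82.1]
contact_force: [1.5, -0.4, 1.6]
gripper_width: 0.011
```

>>> apply_moves:
  moves:
    - [0,0,0.003,0,0,0]
    - [0,0,0.006,0,0,0]

```text
time_s: 10.48
tcp_pos: [0.6433, -0.0067, 0.2138]
eef_rot: [-179.8, -0.0, -82.0]
contact_force: [0.8, 0.8, 3.1]
gripper_width: 0.0108
```

>>> apply_moves:
  moves:
    - [0,-0.003,0.004,0,0,0]
    - [0,-0.005,0.007,0,0,0]

```text
time_s: 10.72
tcp_pos: [0.6437, -0.0067, 0.2135]
eef_rot: [-179.9, -0.0, -82.0]
contact_force: [-5.7, 1.0, 11.5]
gripper_width: 0.0108
```

>>> apply_moves:
  moves:
    - [0,-0.001,0.003,0,0,0]
    - [0,-0.002,0.006,0,0,0]

```text
time_s: 10.98
tcp_pos: [0.6437, -0.0067, 0.2135]
eef_rot: [-179.9, -0.0, -82.0]
contact_force: [-7.1, 1.4, 12.9]
gripper_width: 0.011
```

>>> apply_moves:
  moves:
    - [0,0,0,0,0,0]
    - [0,0,0,0,0,0]

```text
time_s: 11.22
tcp_pos: [0.6436, -0.0067, 0.2136]
eef_rot: [-179.9, -0.0, -82.0]
contact_force: [-1.4, 1.0, 3.8]
gripper_width: 0.0109
```

>>> apply_moves:
  moves:
    - [0,0,0,0,0,0]
    - [0,0,0,0,0,0]
    - [0,0,0,0,0,0]
    - [0,0,0,0,0,0]
  hand: 0.4

```text
time_s: 11.72
tcp_pos: [0.6435, -0.0067, 0.2134]
eef_rot: [-179.9, -0.0, -82.0]
contact_force: [0.8, 0.4, 0.7]
gripper_width: 0.0261
```

```bash
python3 -c "
from h import *
print(status.get_state()['gripper_width'],status.get_state()['contact_force'])
for n in('scene','top'):
    t,d=imaging.capture(n);np.savez(n+'3.npz',im=t,d=d)
    crop(t,*((330,100,120,110,5) if n=='scene' else (215,80,110,100,5)),'pics/q_%s.png'%n)
"
```

```text
0.02613371878272454 [0.75063313 0.35659091 0.71080432]
```

View pics/q_scene.png

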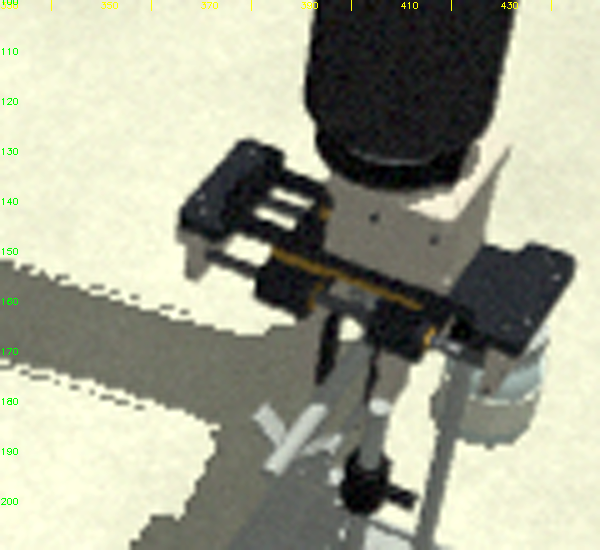

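View pics/q_top.png

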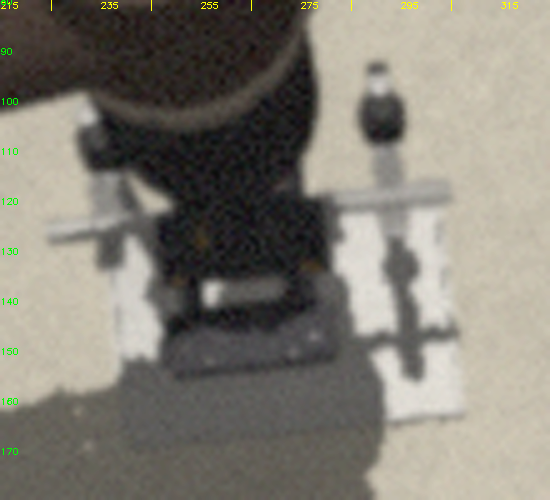

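The bar lies in both V cradles (near end at scene (385,192) in the V, top view bar (225,126)-(303,117)) and the fingers are off it. Next I'll retract straight up.

>>> apply_moves:
  moves:
    - [0,0,0,0,0,0]
    - [0,0,-0.05,0,0,0]
    - [0,0,-0.12,0,0,0]
    - [0,0,-0.25,0,0,0]
    - [0,0,-0.4,0,0,0]
    - [0,0,-0.55,0,0,0]
    - [0,0,-0.6,0,0,0]
  hand: 0

```text
time_s: 12.7
tcp_pos: [0.644, -0.0067, 0.337]
eef_rot: [-179.6, -0.0, -82.0]
contact_force: [0.8, -0.1, -0.4]
gripper_width: 0.0437
```

```bash
python3 -c "
from h import *
mv([.55,.14,.33],-60)
mv([.472,.3075,.20],-26)
"
```

```text
row [-0.792, 0.364, 0.032, -0.004, -0.001, -0.245] min rows 3.0 | at [ 0.644  -0.0067  0.337 ] [-1.7961e+02 -4.0000e-02 -8.2020e+01]
row [-1.676, 0.638, 0.679, -0.004, -0.003, -0.622] min rows 7.0 | at [ 0.644  -0.0067  0.337 ] [-1.7961e+02 -4.0000e-02 -8.2020e+01]
```

>>> apply_moves:
  moves:
    - [-0.2,0.1,0.02,0,0,-0.08]
    - [-0.4,0.2,0.03,0,0,-0.16]
    - [-0.6,0.3,0.03,-0.004,0,-0.24]
    - [-0.79,0.36,0.03,-0.004,0,-0.245]
    - [-0.79,0.36,0.03,-0.004,0,-0.245]
  hand: -0.3

```text
time_s: 13.32
tcp_pos: [0.5498, 0.1417, 0.3307]
eef_rot: [-180.0, -0.1, -59.8]
contact_force: [0.6, -0.9, 0.8]
gripper_width: 0.0571
```

```bash
python3 -c "
from h import *
print(status.get_state()['joints'])
mv([.472,.3,.25],-26)
for n in('scene','top'):
    t,d=imaging.capture(n);np.savez(n+'4.npz',im=t,d=d)
    crop(t,*((360,130,80,80,7) if n=='scene' else (215,80,110,100,5)),'pics/u_%s.png'%n)
"
```

```text
[ 34.2686904    7.49663357  -3.29756715   0.10214321 -79.18026987
  -4.07592778]
row [-0.88, -0.062, 0.402, -0.0, -0.001, -0.375] min rows 4.0 | at [0.5498 0.1417 0.3307] [-1.7997e+02 -1.0000e-01 -5.9790e+01]
```

View pics/u_scene.png

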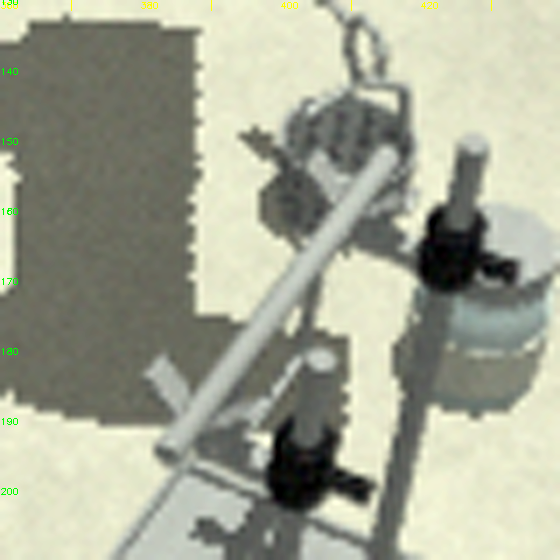

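View pics/u_top.png

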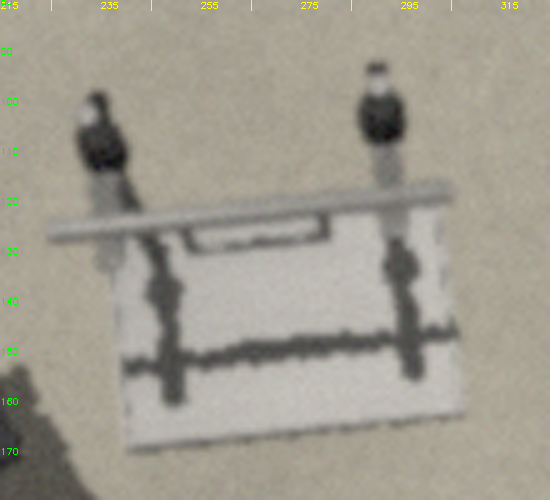

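The bar rests across both cradles. In the top view it runs (224,126)-(303,117) and its loop shows just below it at (252-279,128). Next I'll measure its resting pose and loop wire.

```bash
python3 - <<'E'
from h import *
S=np.array([.6425,-.0067,0]);th=np.radians(7.8);Rs=R.from_euler('z',th)
for n in('scene','top'):
    P=cloud(n,np.load(n+'4.npz')['d']);Q=Rs.inv().apply(P.reshape(-1,3)-S)*1000
    m=(abs(Q[:,0])<14)&(abs(Q[:,1])<110)&(Q[:,2]>225)&(Q[:,2]<245)&~((abs(Q[:,1])>58)&(abs(Q[:,1])<82));A=Q[m]
    print(n,'bar',len(A),A.mean(0),'y range',A[:,1].min(),A[:,1].max(),'zmax',np.percentile(A[:,2],95),'slope x',np.polyfit(A[:,1],A[:,0],1),'z',np.polyfit(A[:,1],A[:,2],1))
    m=(abs(Q[:,0])<14)&(abs(Q[:,1])<45)&(Q[:,2]>160)&(Q[:,2]<183);A=Q[m]
    print(' loop bottom',len(A),A.mean(0) if len(A) else '',A[:,1].min(),A[:,1].max(), np.median(A,0))
E
```

```text
scene bar 187 [  2.69851962 -10.01550195 234.11945288] y range -102.4546741749489 97.73258224081873 zmax 237.2279347094976 slope x [-8.73313868e-04  2.68977294e+00] z [3.11809523e-03 2.34150682e+02]
 loop bottom 26 [  2.40900851  14.29743455 173.20893005] -20.795173709818446 35.17787414767541 [  2.62285477  15.70767606 172.8084377 ]
top bar 300 [ -1.96686191   1.93837516 234.93418555] y range -98.37297223903317 99.85235660650368 zmax 238.99577425944182 slope x [-1.92588373e-03 -1.96312882e+00] z [2.12236884e-03 2.34930072e+02]
 loop bottom 64 [ -1.27217478   0.26154529 172.68673667] -35.38630291470715 36.824931007667345 [-1.41835325e+00 -4.95248840e-02  1.72337846e+02]
```

>>> apply_moves:
  moves:
    - [-0.2,-0.01,0.05,0,0,-0.09]
    - [-0.45,-0.03,0.15,0,0,-0.19]
    - [-0.7,-0.05,0.3,0,0,-0.29]
    - [-0.88,-0.06,0.4,0,0,-0.38]
    - [-0.88,-0.06,0.4,0,0,-0.38]
  hand: -0.4

```text
time_s: 14.05
tcp_pos: [0.4719, 0.2985, 0.2481]
eef_rot: [179.7, -0.0, -25.6]
contact_force: [-0.3, -0.4, 0.1]
gripper_width: 0.0615
```

```bash
python3 -c "
from h import *
mv([.4715,.308,.19],-25.5)
mv([.4715,.308,.129],-25.5)
"
```

```text
row [-0.022, -0.043, 0.29, 0.003, -0.0, -0.001] min rows 1.0 | at [0.4719 0.2985 0.2481] [ 1.7974e+02 -3.0000e-02 -2.5550e+01]
row [-0.023, -0.044, 0.595, 0.003, -0.0, -0.001] min rows 2.0 | at [0.4719 0.2985 0.2481] [ 1.7974e+02 -3.0000e-02 -2.5550e+01]
```

>>> apply_moves:
  moves:
    - [-0.023,-0.043,0.1,0.003,0,0]
    - [-0.023,-0.043,0.25,0.003,0,0]
    - [-0.023,-0.044,0.4,0.003,0,0]
    - [-0.023,-0.044,0.52,0.003,0,0]
    - [-0.023,-0.044,0.58,0.003,0,0]
    - [-0.023,-0.044,0.595,0.003,0,0]
    - [-0.023,-0.044,0.595,0.003,0,0]

```text
time_s: 14.92
tcp_pos: [0.472, 0.308, 0.1298]
eef_rot: [-179.9, -0.1, -25.6]
contact_force: [0.5, -0.3, -0.0]
gripper_width: 0.0614
```

```bash
python3 -c "
from h import *
mv([.4715,.308,.129],-25.5)
for n in('scene','top'):
    t,d=imaging.capture(n);np.savez(n+'5.npz',im=t,d=d)
    crop(t,*((350,70,100,100,6) if n=='scene' else (115,140,90,80,7)),'pics/v_%s.png'%n)
"
```

```text
row [-0.002, 0.001, 0.004, -0.001, -0.001, -0.001] min rows 1.0 | at [0.472  0.308  0.1298] [-1.7994e+02 -6.0000e-02 -2.5590e+01]
```

View pics/v_scene.png

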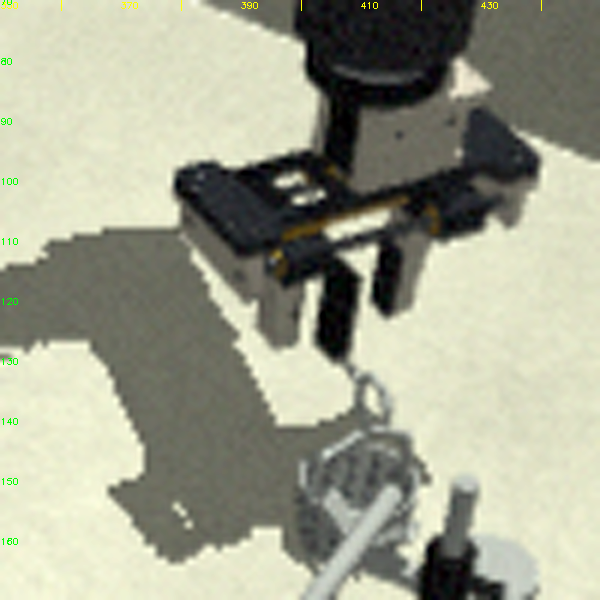

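View pics/v_top.png

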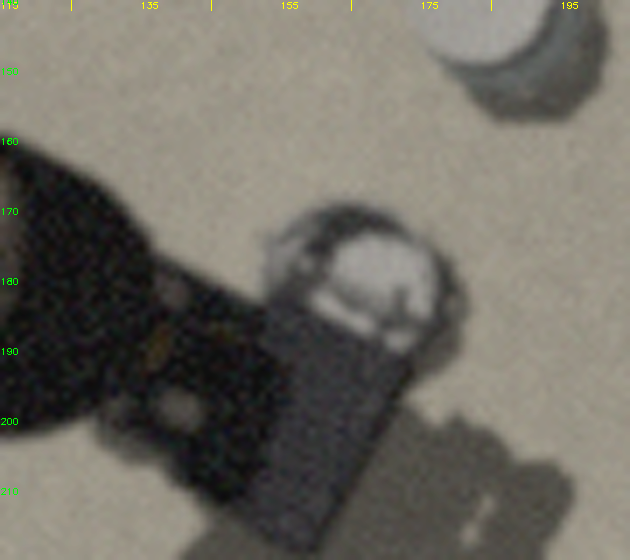

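The black plate (scene (406,125)) stands between the open fingers at (395,120) and (415,115). Next I'll close on it.

>>> apply_moves:
  moves:
    - [0,0,0.004,0,0,0]
    - [0,0,0.004,0,0,0]
    - [0,0,0.004,0,0,0]
    - [0,0,0.004,0,0,0]
    - [0,0,0.004,0,0,0]
    - [0,0,0.004,0,0,0]
    - [0,0,0.004,0,0,0]
  hand: 1
  grip_force: 45

```text
time_s: 15.9
tcp_pos: [0.4719, 0.3083, 0.1292]
eef_rot: [-179.9, -0.1, -25.6]
contact_force: [-0.4, 0.3, 0.8]
gripper_width: 0.0121
```

>>> apply_moves:
  moves:
    - [0,0,0,0,0,0]
    - [0,0,-0.02,0,0,0]
    - [0,0,-0.06,0,0,0]
    - [0,0,-0.14,0,0,0]
    - [0,0,-0.25,0,0,0]
    - [0,0,-0.38,0,0,0]
    - [0,0,-0.5,0,0,0]
    - [0,0,-0.5,0,0,0]

```text
time_s: 16.9
tcp_pos: [0.4727, 0.3091, 0.2324]
eef_rot: [-179.6, -0.2, -25.5]
contact_force: [0.2, -0.4, -0.6]
gripper_width: 0.0121
```

```bash
python3 - <<'E'
from h import *
st=status.get_state();R0=R.from_euler('xyz',st['eef_rot'],degrees=True);print(st['gripper_width'],st['contact_force'],st['eef_rot'])
for n in('scene','top'):
    t,d=imaging.capture(n);np.savez(n+'6.npz',im=t,d=d)
    crop(t,*((350,50,100,110,5) if n=='scene' else (105,130,100,100,6)),'pics/w_%s.png'%n)
    P=cloud(n,d);Q=R0.inv().apply(P.reshape(-1,3)-st['tcp_pos']).reshape(P.shape)*1000;Q[...,2]+=18.8
    # basket frame: x=tool x, z = -tool z ; grip at x=-50,z=145
    B=np.stack([Q[...,0]-50,-Q[...,1],145-Q[...,2]],-1)
    m=(np.hypot(B[...,0],B[...,1])<45)&(B[...,2]>-15)&(B[...,2]<60)
    A=B[m];r_=A[A[:,2]>38];print(n,'cup',len(A),'zmin',np.percentile(A[:,2],[1,5]))
    k=r_
    for _ in range(5):
        M=np.c_[2*k[:,:2],np.ones(len(k))];s=np.linalg.lstsq(M,(k[:,:2]**2).sum(1),rcond=None)[0];rad=np.sqrt(s[2]+s[:2]@s[:2]);e=abs(np.hypot(*(k[:,:2]-s[:2]).T)-rad);k=k[e<5]
    print('  rim',s[:2],rad,len(k),'z',np.percentile(k[:,2],[50,95]))
    m=(abs(B[...,1])<12)&(B[...,0]>-25)&(B[...,0]<25)&(B[...,2]>70)&(B[...,2]<140);A=B[m];print('  hook',np.round(A[np.argsort(A[:,0])][::3]).astype(int).tolist())
E
```

```text
0.012130644522997946 [ 0.22489628 -0.38864401 -0.61837365] [-1.79625325e+02 -1.55608559e-01 -2.55444123e+01]
scene cup 398 zmin [-1.99333887  1.49849659]
  rim [ 0.50769219 -0.17613171] 33.658366900356306 105 z [44.46150547 52.40700509]
  hook [[-22, -1, 111], [-13, -1, 104], [-12, 0, 93], [-10, -2, 118], [-10, -1, 91], [-9, 0, 106], [-5, 0, 89], [-3, -4, 80], [-2, -1, 84], [1, -2, 82], [2, -2, 118], [3, -8, 81], [6, 4, 115], [8, 2, 113], [13, 3, 96], [17, -1, 104], [19, 0, 113]]
top cup 420 zmin [-7.00462019 -5.11758031]
  rim [-3.95662944 -1.02779431] 34.212799558796966 78 z [44.26725913 52.77851822]
  hook [[-17, -3, 92], [-15, -1, 88], [-13, -3, 118], [-11, -3, 91], [-10, 2, 118], [-8, -2, 87], [-7, 0, 90], [-6, -1, 88], [-5, -1, 117], [-5, -2, 84], [-4, 6, 88], [-3, -10, 83], [-2, -1, 85], [-2, 0, 112], [-1, -7, 78], [0, -2, 120], [2, -1, 122], [5, 0, 116], [8, -4, 115], [10, -1, 111], [11, -2, 108], [13, -2, 111]]
```

View pics/w_scene.png

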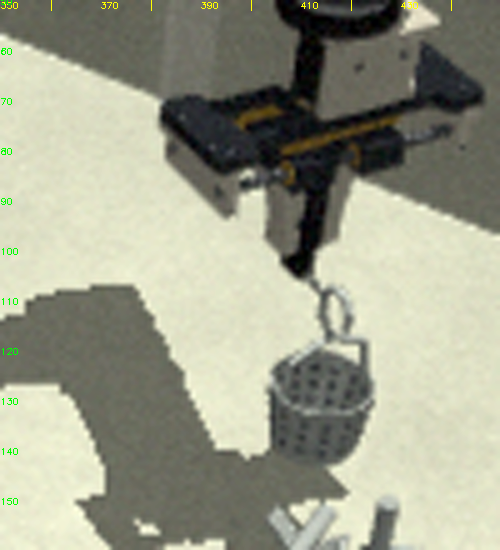

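View pics/w_top.png

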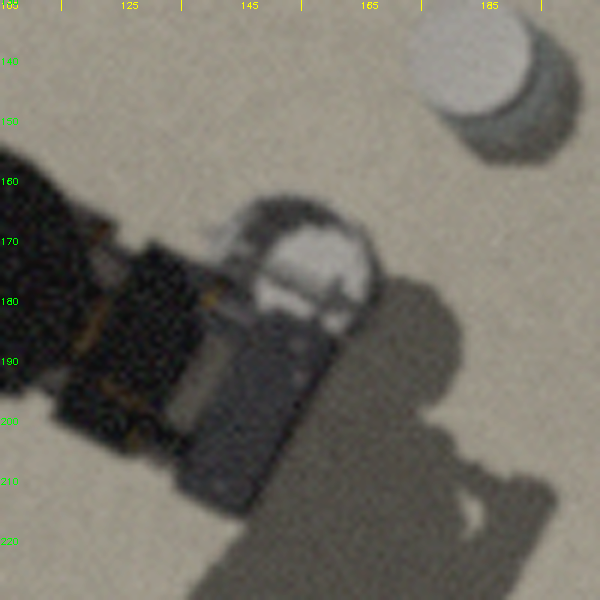

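```bash
python3 - <<'E'
from h import *
z=np.load('clouds.npz')
C=np.array([.516,.287,0]);Rb=R.from_euler('z',-25.5,degrees=True)
for n in('PT','PS'):
    P=z[n];B=(Rb.inv().apply(P.reshape(-1,3)-C)*1000)
    m=(abs(B[:,0])<34)&(abs(B[:,1])<40)&(B[:,2]>54)&(B[:,2]<140);A=B[m];A=A[np.argsort(A[:,2])]
    print(n,np.round(A).astype(int).tolist())
E
```

```text
PT [[30, -11, 54], [-8, 32, 54], [-4, -33, 56], [0, -30, 63], [-5, -32, 63], [-2, -31, 64], [-1, -30, 71], [-4, -31, 71], [-5, -29, 72], [-3, 28, 73], [-4, -26, 75], [2, 24, 75], [-2, -16, 75], [-5, -24, 76], [0, -15, 76], [-5, -18, 76], [0, -28, 76], [-5, -12, 77], [-1, -26, 77], [-4, -14, 78], [2, 29, 78], [-2, -29, 78], [-2, 24, 78], [-4, -21, 78], [-2, 30, 78], [-2, -24, 79], [0, 27, 80], [-1, -20, 80], [0, -10, 81], [-5, -7, 81], [1, 24, 82], [0, 20, 82], [-1, -15, 82], [0, -23, 82], [-2, -6, 83], [1, 5, 84], [-1, -3, 84], [-1, 9, 85], [-2, -13, 85], [1, -2, 86], [-4, -5, 86], [-3, -1, 86], [0, -6, 86], [-4, -11, 87], [-3, 17, 87], [-4, 1, 87], [-1, 2, 88], [-4, 7, 88], [0, 5, 89], [-6, -1, 90], [-1, -11, 91], [1, 9, 91], [0, -2, 91], [-5, 2, 91], [-3, 3, 91], [-7, 0, 92], [-10, -1, 93], [-13, -1, 94], [-6, 3, 95], [-17, 0, 96], [-15, 0, 99], [-9, 0, 99], [-12, 1, 100], [-11, -2, 101], [-18, -1, 104], [13, -2, 105], [-16, 0, 106], [-13, 1, 106], [-23, 1, 108], [-31, 5, 110], [12, -2, 111], [-33, 4, 111], [-32, 1, 111], [-25, -1, 112], [-27, 3, 113], [-29, 0, 113], [-19, -1, 113]
[... 1084 characters left out ...]
, 89], [3, 0, 90], [5, -10, 90], [-1, 2, 90], [-3, -1, 91], [3, -5, 92], [-4, -1, 94], [-2, 2, 95], [-13, 0, 96], [-6, 0, 97], [-11, 3, 97], [-6, -4, 98], [-13, -1, 101], [-10, 2, 102], [-14, 0, 105], [16, -3, 105], [17, 0, 105], [-8, -1, 109], [-14, -1, 109], [18, -1, 110], [15, 5, 110], [-26, 6, 111], [-28, 3, 111], [-11, 1, 111], [-23, 0, 111], [-20, 2, 113], [-31, 5, 113], [-32, 1, 113], [-26, -2, 114], [12, 2, 114], [-13, -2, 114], [-11, 0, 115], [18, -2, 115], [-16, 3, 115], [-33, 2, 116], [12, 1, 119], [11, -2, 119], [2, -1, 121], [-3, -2, 121], [9, -2, 122], [-7, 0, 123], [13, 0, 124], [-4, 2, 124], [3, 2, 124], [2, -2, 126], [8, -2, 126], [11, 0, 127], [-32, 2, 134], [-34, -6, 140]]
```

```bash
python3 -c "
from h import *
t=np.load('scene6.npz')['im'];crop(t,395,95,45,50,14,'pics/hk.png')
"
```

```text
(no output)
```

View pics/hk.png

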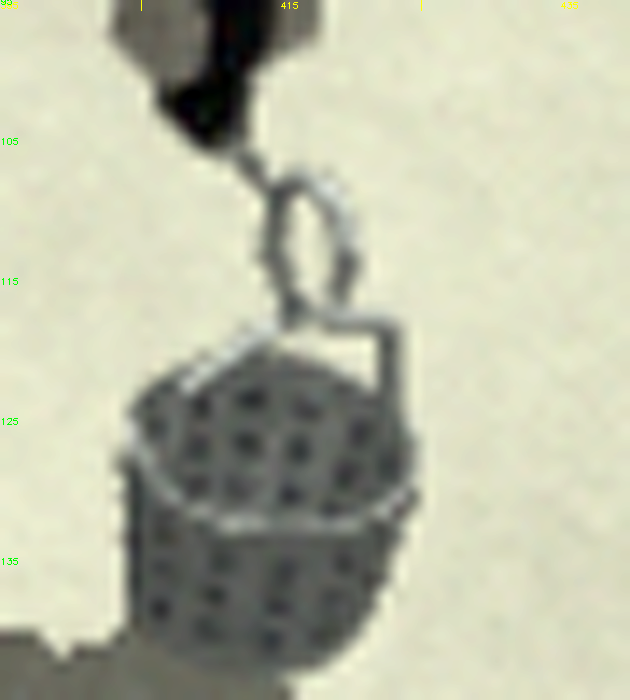

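```bash
python3 -c "
from h import *
mv([.455,.15,.225],-10)
"
```

```text
row [0.267, 0.749, 0.021, -0.001, -0.001, -0.173] min rows 3.0 | at [0.4716 0.3082 0.2295] [-1.7987e+02 -5.0000e-02 -2.5570e+01]
```

>>> apply_moves:
  moves:
    - [0.02,0.07,0,0,0,-0.02]
    - [0.06,0.18,0,0,0,-0.05]
    - [0.12,0.33,0,0,0,-0.08]
    - [0.17,0.48,0,0,0,-0.11]
    - [0.22,0.62,0.01,0,0,-0.14]
    - [0.25,0.71,0.02,0,0,-0.17]
    - [0.267,0.75,0.02,0,0,-0.173]

```text
time_s: 17.88
tcp_pos: [0.4543, 0.1487, 0.2245]
eef_rot: [-179.9, -0.0, -10.1]
contact_force: [0.7, 0.2, -1.2]
gripper_width: 0.0119
```

```bash
python3 -c "
from h import *
mv([.504,-.026,.206],7.8)
"
```

```text
row [0.397, 0.817, 0.092, -0.001, -0.0, -0.198] min rows 3.0 | at [0.4543 0.1487 0.2245] [-1.7995e+02 -2.0000e-02 -1.0050e+01]
```

>>> apply_moves:
  moves:
    - [0,0.07,0.01,0,0,-0.03]
    - [0.03,0.2,0.02,0,0,-0.06]
    - [0.07,0.36,0.04,0,0,-0.1]
    - [0.12,0.52,0.06,0,0,-0.14]
    - [0.2,0.66,0.08,0,0,-0.17]
    - [0.28,0.76,0.09,0,0,-0.19]
    - [0.35,0.81,0.09,0,0,-0.2]
    - [0.38,0.817,0.09,0,0,-0.2]
    - [0.38,0.817,0.09,0,0,-0.2]
    - [0.38,0.817,0.09,0,0,-0.2]

```text
time_s: 19.12
tcp_pos: [0.5003, -0.025, 0.2062]
eef_rot: [-179.9, -0.0, 8.0]
contact_force: [-0.4, -0.4, -0.8]
gripper_width: 0.0117
```

```bash
cat > meas.py <<'E'
from h import *
import sys
tag=sys.argv[1]
st=status.get_state();print(st['time_s'],st['tcp_pos'],st['eef_rot'],st['contact_force'],st['gripper_width'])
S=np.array([.643,-.007,0]);Rs=R.from_euler('z',7.8,degrees=True)
for n in('scene','top'):
    t,d=imaging.capture(n);np.savez(n+tag+'.npz',im=t,d=d)
    crop(t,*((345,110,95,95,6) if n=='scene' else (225,100,90,90,6)),'pics/m%s_%s.png'%(tag,n))
    P=cloud(n,d);Q=(Rs.inv().apply(P.reshape(-1,3)-S)*1000).reshape(P.shape)
    np.save('Q_%s.npy'%n,Q)
    L=Q[(abs(Q[...,0])<9)&(abs(Q[...,1])<33)&(Q[...,1]>-33)&(Q[...,2]>164)&(Q[...,2]<181)]
    if len(L): print(n,'loop wire',len(L),np.median(L,0))
g=Rs.inv().apply(st['tcp_pos']-S)*1000;print('hook pt nominal (stand)',g+[50,0,18.8-32],'tip bottom z',g[2]+18.8-47)
E
python3 meas.py a
```

```text
19.125 [ 0.50030806 -0.02498332  0.20622006] [-1.79945363e+02 -1.47145656e-02  7.95395367e+00] [-0.35280653 -0.44087779 -0.79772809] 0.011734847247121507
scene loop wire 22 [  2.47265517  13.53807869 172.09485459]
top loop wire 6 [ -3.01601166 -29.92805835 174.41456749]
hook pt nominal (stand) [-93.81234929   1.5485863  193.02006298] tip bottom z 178.02006297668945
```

View pics/ma_scene.png

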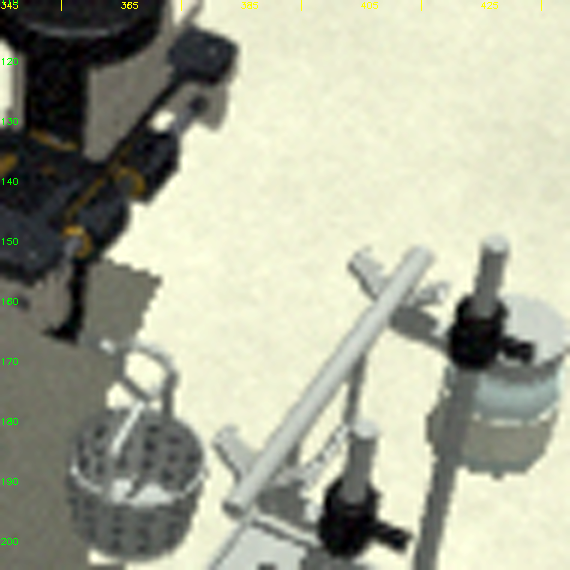

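View pics/ma_top.png

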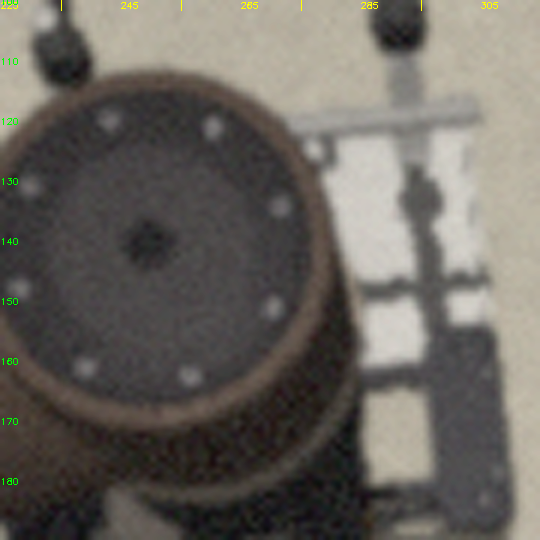

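Scene: the basket hangs level in front of the stand with its hook at (370,170). The bar lies in the cradles at (380,170) and the loop's lower wire shows at (395,188). Next I'll measure hook against loop in this one camera.

```bash
python3 - <<'E'
from h import *
Q=np.load('Q_scene.npy');A=Q.reshape(-1,3)
m=(A[:,0]>-125)&(A[:,0]<-65)&(abs(A[:,1]-1.5)<45)&(A[:,2]>120)&(A[:,2]<215);B=A[m];B=B-[-93.8,1.5,193-116]
h=B[(abs(B[:,1])<9)&(B[:,2]>75)];print('hook pts in basket nominal frame',np.round(h[np.argsort(h[:,0])]).astype(int).tolist())
b=B[(abs(B[:,1])<33)&(abs(B[:,0])<9)&(B[:,2]>60)&(B[:,2]<100)];print('bail',np.round(b[np.argsort(b[:,1])]).astype(int).tolist())
L=A[(abs(A[:,0])<9)&(abs(A[:,1])<31)&(A[:,2]>160)&(A[:,2]<185)];print('loop',np.round(L[np.argsort(L[:,1])]).astype(int).tolist())
E
```

```text
hook pts in basket nominal frame [[-29, 0, 116], [-28, -1, 112], [-27, 3, 113], [-25, -1, 114], [-25, -1, 110], [-22, 0, 114], [-20, -3, 114], [-20, 2, 114], [-18, -1, 113], [-18, -2, 110], [-16, 0, 110], [-15, -1, 114], [-15, 0, 102], [-15, -1, 107], [-14, -1, 95], [-14, -2, 100], [-13, 1, 119], [-12, 0, 108], [-12, 2, 90], [-11, 0, 100], [-11, -2, 113], [-11, -1, 105], [-11, -1, 97], [-10, -4, 120], [-10, 0, 121], [-10, 1, 116], [-8, 1, 97], [-7, 0, 94], [-7, 0, 89], [-7, 0, 126], [-6, -1, 123], [-5, -2, 121], [-4, 0, 95], [-4, 1, 123], [-3, -3, 94], [-2, -1, 121], [-2, -4, 92], [-1, -5, 89], [-1, 2, 124], [-1, 2, 120], [0, -1, 90], [1, -8, 88], [1, 5, 122], [1, 3, 91], [1, -3, 88], [1, -9, 85], [1, -5, 98], [2, -4, 85], [2, 1, 90], [3, 1, 86], [4, -1, 125], [5, -2, 122], [6, 1, 124], [8, 4, 122], [8, -2, 124], [9, 2, 121], [11, -1, 120], [11, -1, 116], [12, -1, 105], [13, 1, 120], [15, -1, 110], [15, -2, 114], [15, -3, 119], [15, -1, 107], [16, 2, 117], [17, 2, 109], [17, 0, 115], [18, 0, 107]]
bail [[-1, -32, 62], [2, -31, 62], [1, -31, 74], [-2, -30, 64], [1, -29, 64], [0, -29, 
[... 173 characters left out ...]
], [2, -16, 83], [4, -14, 86], [-3, -13, 78], [-1, -11, 86], [-1, -11, 81], [1, -9, 85], [1, -8, 88], [-1, -5, 89], [1, -5, 98], [-2, -4, 92], [2, -4, 85], [-3, -3, 94], [1, -3, 88], [0, -1, 90], [-7, 0, 94], [-7, 0, 89], [-4, 0, 95], [3, 1, 86], [2, 1, 90], [-8, 1, 97], [1, 3, 91], [1, 10, 86], [2, 10, 82], [-1, 14, 86], [2, 15, 82], [2, 15, 86], [2, 22, 77], [0, 26, 80], [2, 30, 70], [-1, 30, 64], [2, 31, 61], [1, 32, 64]]
loop [[3, -19, 174], [2, -18, 169], [4, -14, 171], [4, -2, 172], [2, 1, 173], [4, 3, 172], [0, 6, 172], [3, 7, 172], [2, 7, 175], [-2, 10, 171], [3, 13, 171], [2, 14, 174], [-1, 15, 172], [3, 19, 174], [0, 20, 171], [3, 20, 169], [1, 23, 174], [0, 26, 174], [3, 26, 172]]
```

>>> apply_moves:
  moves:
    - [0.03,0,0,0,0,0]
    - [0.09,0,0,0,0,0]
    - [0.17,0,0,0,0,0]
    - [0.25,0,0,0,0,0]
    - [0.31,0,0,0,0,0]
    - [0.335,0,0,0,0,0]
    - [0.335,0,0,0,0,0]
    - [0.335,0,0,0,0,0]

```text
time_s: 20.23
tcp_pos: [0.5663, -0.0158, 0.2065]
eef_rot: [-179.9, -0.0, 8.0]
contact_force: [-0.2, 0.3, -1.4]
gripper_width: 0.0114
```

```bash
python3 meas.py b; python3 - <<'E'
from h import *
im=np.load('scene'+'b.npz')['im'];crop(im,380,145,50,50,12,'pics/mb2.png')
Q=np.load('Q_scene.npy');A=Q.reshape(-1,3)
L=A[(A[:,0]>-50)&(A[:,0]<9)&(abs(A[:,1])<12)&(A[:,2]>155)&(A[:,2]<215)];print(np.round(L[np.argsort(L[:,0])]).astype(int).tolist())
E
```

```text
20.225 [ 0.56632084 -0.01577755  0.20649078] [-1.79941431e+02 -3.03793846e-02  7.97332577e+00] [-0.22002675  0.34700368 -1.39788563] 0.011407921128582847
scene loop wire 24 [  2.34993995  14.44465842 173.13154099]
hook pt nominal (stand) [-27.1609638    1.71021641 193.29078307] tip bottom z 178.29078306583637
[[-49, 5, 191], [-49, -3, 194], [-47, 0, 191], [-47, 1, 187], [-44, 0, 193], [-44, 1, 189], [-43, 4, 170], [-43, 1, 181], [-43, 1, 177], [-42, 4, 191], [-42, 3, 188], [-41, 2, 186], [-41, 3, 181], [-40, 2, 178], [-40, 4, 197], [-39, 0, 176], [-38, 0, 172], [-38, 2, 191], [-38, 1, 196], [-38, 2, 187], [-37, 5, 196], [-37, 3, 175], [-35, 0, 173], [-35, -1, 199], [-34, -1, 171], [-33, 2, 173], [-33, 1, 203], [-32, 1, 170], [-32, 0, 199], [-32, 1, 167], [-30, 2, 203], [-30, 3, 170], [-30, 3, 166], [-29, 1, 200], [-26, 2, 197], [-26, 0, 203], [-24, 3, 201], [-23, 2, 199], [-21, 3, 199], [-20, 1, 205], [-19, -1, 199], [-18, 4, 200], [-17, 2, 198], [-1, 9, 172], [1, 4, 173], [1, 11, 171], [2, 8, 170], [2, 1, 173], [3, 0, 170], [4, 6, 169]]
```

View pics/mb2.png

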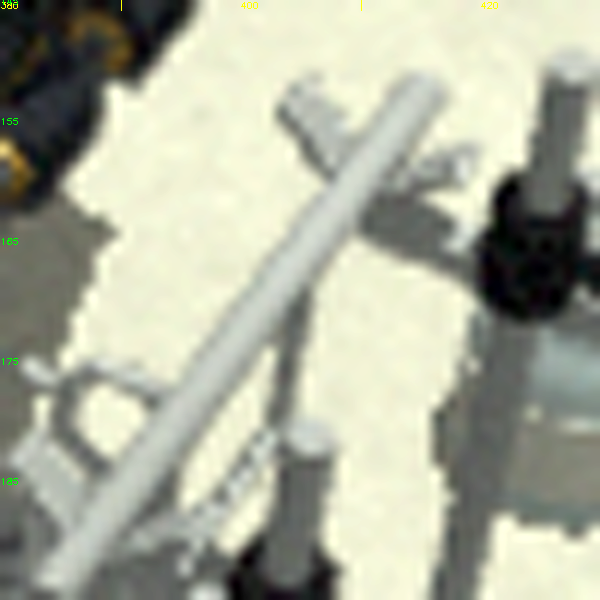

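>>> apply_moves:
  moves:
    - [0.015,0,0,0,0,0]
    - [0.03,0,0,0,0,0]
    - [0.045,0,0,0,0,0]
    - [0.06,0,0,0,0,0]

```text
time_s: 20.82
tcp_pos: [0.5785, -0.0141, 0.2066]
eef_rot: [-179.9, -0.0, 8.0]
contact_force: [-0.4, 0.4, -1.1]
gripper_width: 0.012
```

>>> apply_moves:
  moves:
    - [0.012,0,0,0,0,0]
    - [0.025,0,0,0,0,0]
    - [0.04,0,0,0,0,0]
    - [0.052,0,0,0,0,0]
    - [0.052,0,0,0,0,0]

```text
time_s: 21.45
tcp_pos: [0.589, -0.0126, 0.2066]
eef_rot: [-179.9, -0.0, 8.0]
contact_force: [0.3, -0.0, -1.1]
gripper_width: 0.0117
```

```bash
python3 meas.py c; python3 - <<'E'
from h import *
im=np.load('scene'+'c.npz')['im'];crop(im,380,145,50,50,12,'pics/mc2.png')
Q=np.load('Q_scene.npy');A=Q.reshape(-1,3)
L=A[(A[:,0]>-50)&(A[:,0]<25)&(abs(A[:,1])<35)&(A[:,2]>155)&(A[:,2]<215)];L=L[np.argsort(L[:,0])];print(np.round(L).astype(int)[::2].tolist())
E
```

```text
21.45 [ 0.58895638 -0.01257186  0.20657405] [-1.79941063e+02 -4.55864827e-02  7.97662398e+00] [ 0.31588047 -0.03794455 -1.13407997] 0.011749212172418843
scene loop wire 21 [  1.9106758    9.18346936 172.65252741]
hook pt nominal (stand) [ -4.29978536   1.81425558 193.37405252] tip bottom z 178.37405251651577
[[-46, 0, 185], [-44, 16, 212], [-44, 3, 183], [-44, -2, 203], [-43, -6, 211], [-42, 0, 210], [-42, 0, 202], [-41, 3, 212], [-40, -1, 196], [-40, -1, 192], [-38, 1, 192], [-37, 6, 188], [-32, 2, 194], [-30, -1, 189], [-27, -1, 191], [-26, 3, 189], [-23, 2, 191], [-20, 4, 190], [-8, 3, 170], [-2, 2, 198], [-1, 34, 199], [0, 13, 173], [0, 31, 179], [0, 3, 202], [1, 18, 174], [1, 4, 198], [1, 31, 191], [1, 33, 205], [1, 32, 187], [2, 3, 171], [2, -17, 172], [2, 1, 197], [3, 32, 200], [3, 6, 173], [3, -35, 204], [3, 34, 210], [4, 35, 205], [4, -15, 171], [4, 33, 187], [4, -4, 174], [6, 1, 195], [7, 5, 192], [9, 1, 192], [10, 0, 190], [11, 0, 183], [13, 1, 186], [13, -1, 192]]
```

View pics/mc2.png

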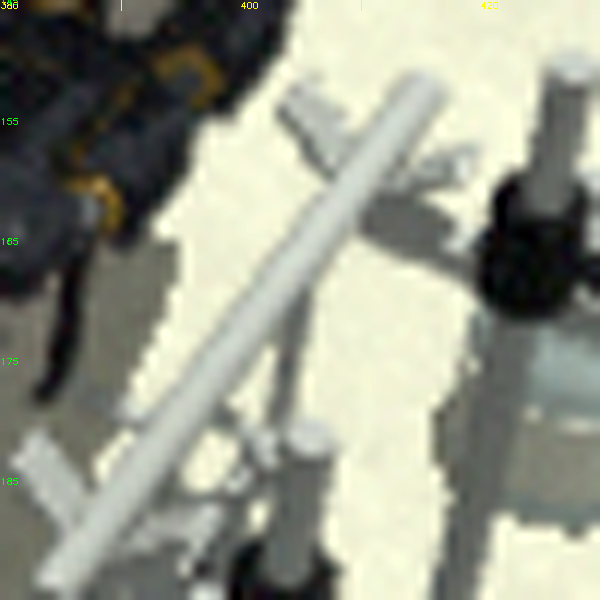

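The hook is through the loop without contact: tip at scene (402,183) beyond the wire (395,188), bar unmoved. Next I'll lower it gradually.

>>> apply_moves:
  moves:
    - [0.004,0,0.015,0,0,0]
    - [0.008,0,0.03,0,0,0]
    - [0.012,0,0.045,0,0,0]
    - [0.017,0,0.06,0,0,0]
    - [0.02,0,0.07,0,0,0]

```text
time_s: 22.18
tcp_pos: [0.5927, -0.0121, 0.1923]
eef_rot: [-179.9, -0.0, 8.0]
contact_force: [-0.3, 0.3, -1.9]
gripper_width: 0.0118
```

>>> apply_moves:
  moves:
    - [0,0,0.006,0,0,0]
    - [0,0,0.012,0,0,0]

```text
time_s: 22.42
tcp_pos: [0.5928, -0.0121, 0.1898]
eef_rot: [-179.9, -0.0, 8.0]
contact_force: [-0.8, -0.0, -1.7]
gripper_width: 0.012
```

>>> apply_moves:
  moves:
    - [0,0,0.005,0,0,0]
    - [0,0,0.01,0,0,0]

```text
time_s: 22.68
tcp_pos: [0.5927, -0.0121, 0.1879]
eef_rot: [-179.9, -0.0, 8.0]
contact_force: [0.4, 0.6, -1.8]
gripper_width: 0.012
```

>>> apply_moves:
  moves:
    - [0,0,0.004,0,0,0]
    - [0,0,0.008,0,0,0]

```text
time_s: 22.92
tcp_pos: [0.5928, -0.0121, 0.1862]
eef_rot: [-179.9, -0.0, 8.0]
contact_force: [0.6, -0.1, -0.6]
gripper_width: 0.012
```

>>> apply_moves:
  moves:
    - [0,0,0.003,0,0,0]
    - [0,0,0.005,0,0,0]

```text
time_s: 23.18
tcp_pos: [0.5928, -0.0121, 0.1852]
eef_rot: [-179.9, -0.0, 8.0]
contact_force: [-0.2, 0.0, -1.1]
gripper_width: 0.0119
```

>>> apply_moves:
  moves:
    - [0,0,0.003,0,0,0]
    - [0,0,0.005,0,0,0]

```text
time_s: 23.42
tcp_pos: [0.5927, -0.0121, 0.1841]
eef_rot: [-179.9, -0.0, 8.0]
contact_force: [-0.4, 0.3, -2.1]
gripper_width: 0.0114
```

>>> apply_moves:
  moves:
    - [0,0,0.002,0,0,0]
    - [0,0,0.004,0,0,0]

```text
time_s: 23.68
tcp_pos: [0.593, -0.012, 0.1836]
eef_rot: [-179.9, -0.1, 8.0]
contact_force: [-0.8, -0.3, -0.9]
gripper_width: 0.0115
```

>>> apply_moves:
  moves:
    - [0,0,0.002,0,0,0]
    - [0,0,0.004,0,0,0]

```text
time_s: 23.92
tcp_pos: [0.5934, -0.012, 0.1833]
eef_rot: [-180.0, -0.1, 8.0]
contact_force: [-0.4, 0.3, 3.1]
gripper_width: 0.0119
```

>>> apply_moves:
  moves:
    - [0,0,0.002,0,0,0]
    - [0,0,0.004,0,0,0]

```text
time_s: 24.18
tcp_pos: [0.5938, -0.012, 0.1831]
eef_rot: [-180.0, -0.2, 8.0]
contact_force: [-0.6, 0.3, 5.8]
gripper_width: 0.0118
```

>>> apply_moves:
  moves:
    - [0,0,-0.001,0,0,0]
    - [0,0,-0.001,0,0,0]

```text
time_s: 24.42
tcp_pos: [0.5939, -0.012, 0.1833]
eef_rot: [-180.0, -0.2, 8.0]
contact_force: [0.1, -0.5, 3.2]
gripper_width: 0.0117
```

```bash
python3 meas.py d; python3 - <<'E'
from h import *
im=np.load('scene'+'d.npz')['im'];crop(im,380,145,50,50,12,'pics/md2.png')
E
```

```text
24.425 [ 0.59387399 -0.01195199  0.18328171] [-179.95891062   -0.20229907    8.00539038] [ 0.12900206 -0.479625    3.19271258] 0.011737875869483404
scene loop wire 34 [  2.7737772    1.35284288 173.79977016]
hook pt nominal (stand) [  0.65644957   1.76099446 170.0817102 ] tip bottom z 155.08171020064887
```

View pics/md2.png

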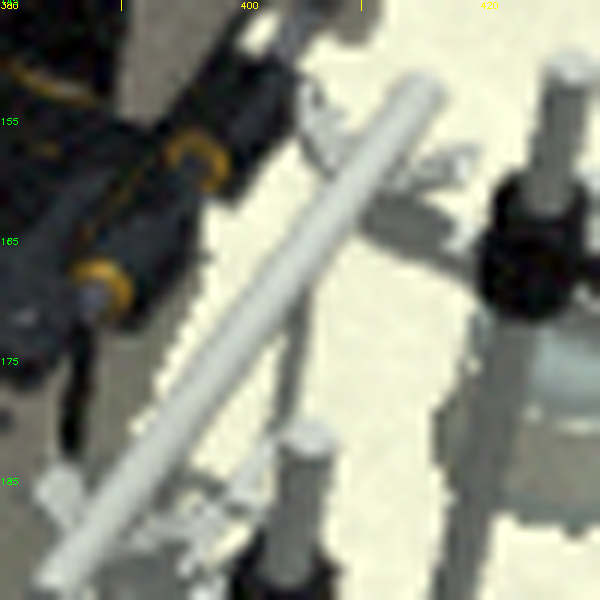

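>>> apply_moves:
  moves:
    - [0,0,-0.001,0,0,0]
    - [0,0,-0.002,0,0,0]

```text
time_s: 24.78
tcp_pos: [0.5937, -0.012, 0.1835]
eef_rot: [-180.0, -0.2, 8.0]
contact_force: [-0.1, 0.0, 2.1]
gripper_width: 0.0119
```

>>> apply_moves:
  moves:
    - [0,0,0,0,0,0]
    - [0,0,0,0,0,0]

```text
time_s: 25.02
tcp_pos: [0.5937, -0.012, 0.1834]
eef_rot: [-180.0, -0.2, 8.0]
contact_force: [-0.3, 0.4, 1.5]
gripper_width: 0.0116
```

>>> apply_moves:
  moves:
    - [0,0,0,0,0,0]
    - [0,0,0,0,0,0]
    - [0,0,0,0,0,0]
    - [0,0,0,0,0,0]
  grip_force: 3

```text
time_s: 25.52
tcp_pos: [0.5936, -0.012, 0.1833]
eef_rot: [-180.0, -0.2, 8.0]
contact_force: [0.4, -0.1, 0.6]
gripper_width: 0.0121
```

>>> apply_moves:
  moves:
    - [0,0,0,0,0,0]
    - [0,0,0,0,0,0]
    - [0,0,0,0,0,0]
    - [0,0,0,0,0,0]
    - [0,0,0,0,0,0]
    - [0,0,0,0,0,0]
    - [0,0,0,0,0,0]
    - [0,0,0,0,0,0]
  hand: 0.35

```text
time_s: 26.52
tcp_pos: [0.5936, -0.012, 0.1833]
eef_rot: [-180.0, -0.2, 8.0]
contact_force: [0.0, -0.6, 0.6]
gripper_width: 0.0282
```

```bash
python3 meas.py e; python3 - <<'E'
from h import *
im=np.load('scene'+'e.npz')['im'];crop(im,355,140,75,75,8,'pics/me2.png')
E
```

```text
26.525 [ 0.59362729 -0.01198124  0.18330993] [-1.79956367e+02 -1.59987749e-01  7.99987007e+00] [ 0.03123949 -0.56337267  0.63387326] 0.028182953868573536
scene loop wire 32 [  2.47521674   2.65390689 174.23262153]
hook pt nominal (stand) [  0.40806141   1.76548874 170.10993403] tip bottom z 155.1099340317625
```

View pics/me2.png

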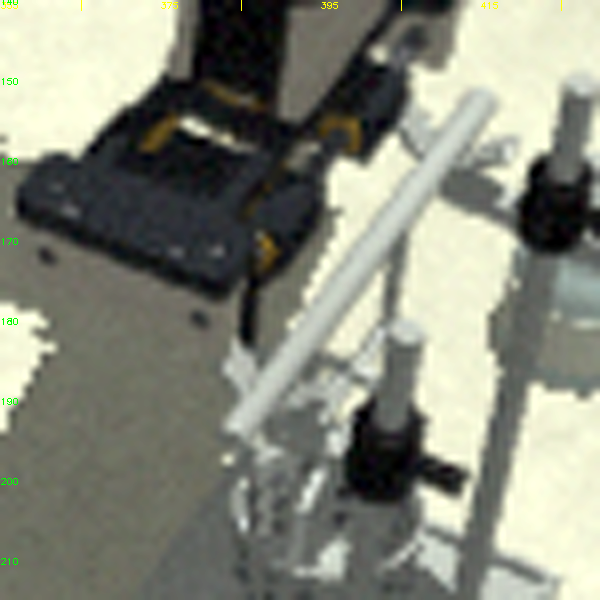

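The basket hangs from the wire (scene (398,187)) with the fingers open around the plate. Next I'll open wider and lift straight up.

>>> apply_moves:
  moves:
    - [0,0,0,0,0,0]
    - [0,0,0,0,0,0]
    - [0,0,0,0,0,0]
    - [0,0,-0.02,0,0,0]
    - [0,0,-0.06,0,0,0]
    - [0,0,-0.12,0,0,0]
    - [0,0,-0.2,0,0,0]
    - [0,0,-0.3,0,0,0]
    - [0,0,-0.42,0,0,0]
    - [0,0,-0.54,0,0,0]
    - [0,0,-0.6,0,0,0]
  hand: -0.1

```text
time_s: 28.0
tcp_pos: [0.5938, -0.0121, 0.3058]
eef_rot: [-179.9, -0.3, 8.0]
contact_force: [-0.0, 0.4, -1.0]
gripper_width: 0.0485
```

>>> apply_moves:
  moves:
    - [-0.05,0,-0.02,0,0,0]
    - [-0.2,0,-0.02,0,0,0]
    - [-0.4,0,-0.02,0,0,0]
    - [-0.6,0,-0.02,0,0,0]
    - [-0.7,0.2,-0.02,0,0,0]
    - [-0.7,0.5,-0.02,0,0,0]
    - [-0.7,0.8,-0.02,0,0,0]
    - [-0.7,0.95,-0.02,0,0,0]
    - [-0.7,0.95,-0.02,0,0,0]

```text
time_s: 29.12
tcp_pos: [0.4806, -0.2214, 0.3076]
eef_rot: [-179.9, -0.2, 7.8]
contact_force: [0.4, 0.1, -0.3]
gripper_width: 0.0482
```

```bash
python3 meas.py f; python3 - <<'E'
from h import *
im=np.load('scene'+'f.npz')['im'];crop(im,350,140,80,75,8,'pics/mf2.png')
E
```

```text
29.125 [ 0.48055778 -0.22137624  0.3076305 ] [-179.91263796   -0.20226727    7.8169254 ] [ 0.35911056  0.09893344 -0.25556806] 0.048232758001434256
scene loop wire 32 [  2.70317333   2.33600375 174.33143095]
hook pt nominal (stand) [-140.03347182 -190.34685965  294.4305005 ] tip bottom z 279.4305005011781
```

View pics/mf2.png

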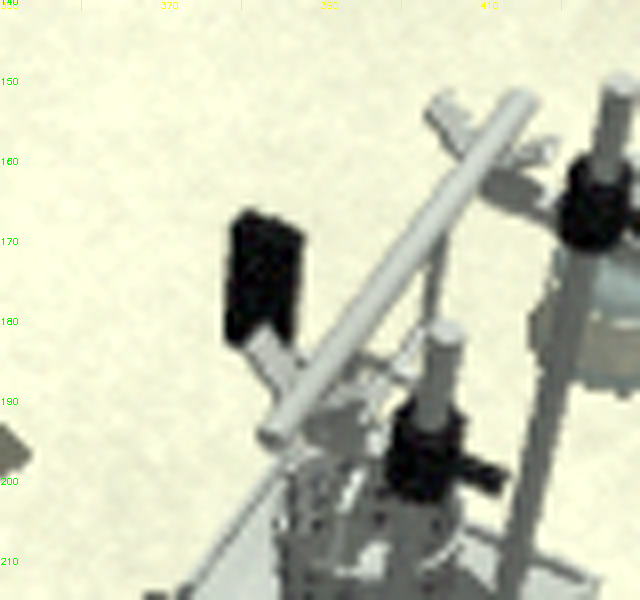

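View pics/mf_top.png

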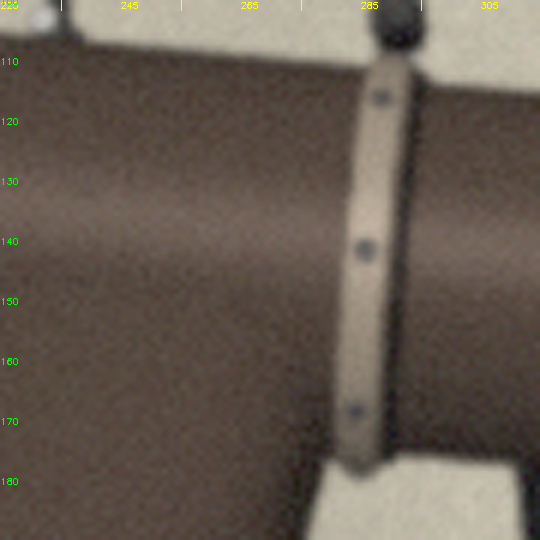

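>>> apply_moves:
  moves:
    - [-0.1,0.2,0,0,0,0]
    - [-0.2,0.5,0,0,0,0]
    - [-0.25,0.8,0,0,0,0]
    - [-0.3,0.95,0,0,0,0]
    - [-0.3,0.95,0,0,0,0]
    - [-0.3,0.95,0,0,0,0]

```text
time_s: 29.98
tcp_pos: [0.4478, -0.4151, 0.3076]
eef_rot: [-179.9, -0.3, 8.0]
contact_force: [-0.3, 0.4, -0.0]
gripper_width: 0.0479
```

```bash
python3 meas.py g; python3 - <<'E'
from h import *
im=np.load('sceneg.npz')['im'];cv2.imwrite('pics/full_s.png',cv2.convertScaleAbs(im,alpha=1.3))
im=np.load('topg.npz')['im'];cv2.imwrite('pics/full_t.png',cv2.convertScaleAbs(im,alpha=1.3))
Q=np.load('Q_scene.npy')
for n in('scene','top'):
    Q=np.load('Q_%s.npy'%n);A=Q.reshape(-1,3)
    m=(abs(A[:,0])<14)&(abs(A[:,1])<110)&(A[:,2]>225)&(A[:,2]<245)&~((abs(A[:,1])>58)&(abs(A[:,1])<82));B=A[m]
    if len(B): print(n,'bar',B.mean(0),B[:,1].min(),B[:,1].max(),np.polyfit(B[:,1],B[:,0],1),np.polyfit(B[:,1],B[:,2],1))
    m=(np.hypot(A[:,0],A[:,1])<60)&(A[:,2]>20)&(A[:,2]<120);B=A[m];print(n,'cup',len(B),np.percentile(B,[1,50,99],axis=0))
    m=(A[:,0]<-30)&(A[:,0]>-80)&(abs(A[:,1])<15)&(A[:,2]>150)&(A[:,2]<240);B=A[m];print(n,'plate',len(B),B.mean(0) if len(B) else '',np.polyfit(B[:,2],B[:,0],1) if len(B)>5 else '')
E
```

```text
29.975 [ 0.44775679 -0.41508199  0.30763466] [-179.89890314   -0.26727908    7.98057822] [-0.31497608  0.40041584 -0.00779079] 0.04788658746890724
scene loop wire 30 [  2.17694213   2.84018591 173.78151381]
top loop wire 63 [ -1.35495722   1.23193871 174.10830026]
hook pt nominal (stand) [-198.81986513 -377.80880594  294.43466326] tip bottom z 279.4346632571217
scene bar [  2.30306048  -6.92058802 234.19790834] -99.68330768124554 98.5712511648659 [-1.60390887e-03  2.29196049e+00] [2.31028109e-03 2.34213897e+02]
scene cup 355 [[-30.08683449 -33.02637045  54.2748648 ]
 [  0.36550508  -1.23345714  81.79799895]
 [ 37.97219807  32.36735518 111.01736284]]
scene plate 145 [-48.37228538  -1.55172847 197.42472941] [-3.93119984e-02 -4.06111247e+01]
top bar [ -2.34042452   1.47834409 234.67360466] -98.12696590110072 100.86824722106324 [-1.20548012e-03 -2.33864241e+00] [2.23436363e-04 2.34673274e+02]
top cup 329 [[-30.85795613 -30.59933737  51.92111708]
 [  2.49029906  -0.26461648  60.7692671 ]
 [ 31.44409591  37.08737834 112.16958705]]
top plate 73 [-56.15612815   2.14637095 209.30953186] [  0.16409763 -90.50332685]
```

View pics/full_s.png

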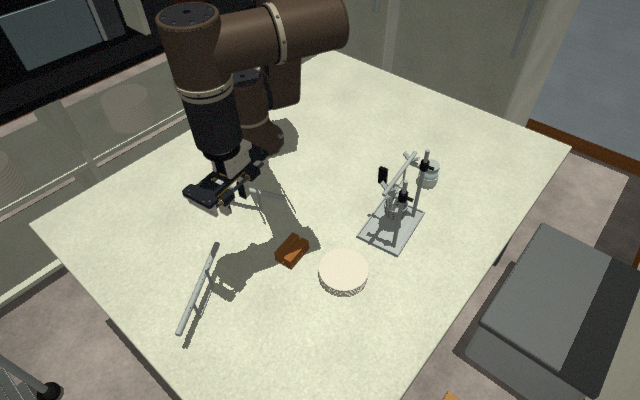

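View pics/full_t.png

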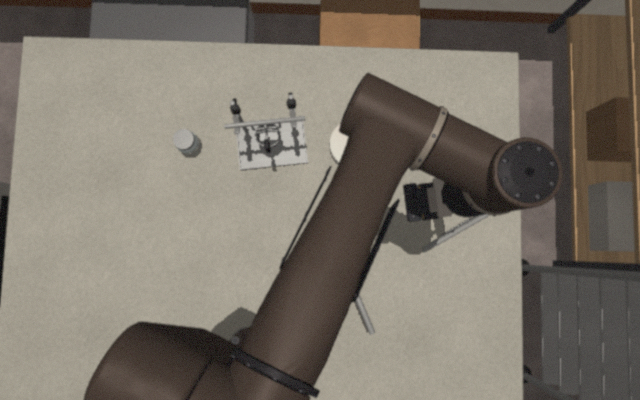

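>>> apply_moves:
  moves:
    - [0,0,0,0,0,0]
    - [0,0,0,0,0,0]
    - [0,0,0,0,0,0]
    - [0,0,0,0,0,0]
    - [0,0,0,0,0,0]
    - [0,0,0,0,0,0]
    - [0,0,0,0,0,0]
    - [0,0,0,0,0,0]

```text
time_s: 31.08
tcp_pos: [0.448, -0.4149, 0.308]
eef_rot: [-179.9, -0.3, 8.0]
contact_force: [-0.3, -0.7, 0.1]
gripper_width: 0.0485
```

```bash
python3 meas.py k; python3 - <<'E'
from h import *
Q=np.load('Q_scene.npy');A=Q.reshape(-1,3)
m=(A[:,0]<-30)&(A[:,0]>-80)&(abs(A[:,1])<15)&(A[:,2]>150)&(A[:,2]<240);B=A[m];print('plate',len(B),B.mean(0))
print(r.close_job())
E
```

```text
31.075 [ 0.44799068 -0.41490677  0.30801581] [-179.92498464   -0.29280517    8.03302307] [-0.34886228 -0.73099732  0.1309173 ] 0.0484517631873837
scene loop wire 33 [  2.34459657   2.70520192 174.31171777]
top loop wire 66 [ -1.25962954   1.54559139 173.43151345]
hook pt nominal (stand) [-198.56436563 -377.66694633  294.81581078] tip bottom z 279.81581077501903
plate 145 [-48.23279723  -1.5135173  197.16294453]
the job is handed in; nothing more can be done
None
```

The bar is resting in both cradles and the basket is hanging by its hook from the bottom wire of the loop, over the tray. I handed the job in at about 31 s; no verdict was reported.

- **Bar:** I picked up the smallest bar from the block and felt for the cradles in small steps. First contact came at a TCP height of about 215 mm, and the bar seated with its centre line at about 232 mm. Vertical force peaked at about 13 N while seating, and I let that ease before letting go.
- **Basket:** The hook went through the loop without touching it, then I lowered it until the wire carried the weight. I eased the grip before opening the fingers.

**Last checks, from both cameras:**
- **Bar position:** it is within about 1 mm of central along y and level.
- **Basket position:** the underside is about 53 mm above the table, so it hangs clear of the tray. Its grip plate stayed within 0.3 mm between two looks about 1 s apart.
- **Surroundings:** the jar has not moved. The plates looked unmoved, though the arm partly hid them in the last top picture. The arm stands clear of everything.

The two cameras' depth readings differ by up to about 5 mm in x, mostly because they see opposite sides of the round parts. Averaging them agreed with what I felt at contact. No check failed.

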